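# Unhook the two L-plates and fit them together in the tray

## Task

Unhook the two L-shaped steel plates from the sloping peg rack, lifting each one's slot over the peg's upturned tip, and set them interlocked in the shallow aluminium tray so that both lie flat on its floor, lugs up. Leave the straight plate hanging on its peg, and leave the cap, brush and clamp near the tray and rack where they are.

Things in the scene. Friction and masses are not known exactly. Their poses are not given: they have to be found in the camera images.
- plate_a: Bare steel L-plate, 6 mm thick, about 0.37 kg: three 45 mm squares, 90 x 90 mm overall, hung by a slot in one leg. Origin on the underside (against the board) on the slot's centre line, level with the lug. x: along the slotted leg, up the slope while hung; z: out of the upper face. From the lug's axis (x 0, y -10 mm) leg reaches 67.5 mm to +x, foot 67.5 to +y, other edges 22.5.
- plate_b: Mirror image of plate_a: bare steel L-plate of three 45 mm squares, 6 mm thick, about 0.37 kg. Origin and axes as for plate_a. Its lug's axis is at x 0, y +10 mm; from there the slotted leg reaches 67.5 mm to +x, the foot 67.5 mm to -y, the other two edges 22.5 mm.
- strap: Bare steel straight plate, 45 x 90 x 6 mm, about 0.27 kg, same lug and slot but no foot: it stays where it hangs. Origin and axes as for plate_a; its lug's axis is at x 0, y 0; it spans x -22.5 to 67.5 mm, y -22.5 to 22.5 mm.
- plate_a_lug (a point): Middle of the top of plate_a's lug: a solid square steel post 20 x 20 mm, its sides along the plate's x and y, standing 36 mm above the plate's upper face (top 42 mm above the underside) in the middle of the corner square. A 3 mm high weld 26 mm square runs round its foot. Axes as the plate's.
- plate_b_lug (a point): Middle of the top of plate_b's lug: a solid square steel post 20 x 20 mm, its sides along the plate's x and y, standing 36 mm above the plate's upper face (top 42 mm above the underside) in the middle of the corner square. A 3 mm high weld 26 mm square runs round its foot. Axes as the plate's.
- plate_a_slot (a point): Middle of plate_a's hanging slot, on the upper face. The slot goes through and is 16 mm wide (y) by 28 mm long (x), closed at its far end by a bar 8 mm wide, which rests on the peg while hung; the slot's middle is 45.5 mm from the plate's origin along x.
- plate_b_slot (a point): Middle of plate_b's hanging slot, on the upper face. The slot goes through and is 16 mm wide (y) by 28 mm long (x), closed at its far end by a bar 8 mm wide, which rests on the peg while hung; the slot's middle is 45.5 mm from the plate's origin along x.
- rack: Rack, fixed: flat painted board 376 mm wide (y), 180 mm up its slope, facing the robot and leaning back, 25 degrees from level. Its lower edge is 35 mm above the bench and 30 mm in front (-x) of the origin, which is on the bench; x level to the back, z up. Three 6 mm pegs stand square out of it 130 mm up the slope at y 128, 0, -128 mm. Each carries one of the three plates, in any order.
- peg0 (a point): End of the upturned tip of the peg at rack y 128 mm (centre of its round end, radius 3 mm). The peg's axis runs 10 mm down the slope from here; tip 30 mm out from the board. The tip stands 10 mm above the peg's upper side: a hung plate must go 10 to 22 mm up the slope (16 is best) before it can come straight out, and is clear once 45 mm out.
- peg1 (a point): End of the upturned tip of the peg at rack y 0 mm (centre of its round end, radius 3 mm). The peg's axis runs 10 mm down the slope from here; tip 30 mm out from the board. The tip stands 10 mm above the peg's upper side: a hung plate must go 10 to 22 mm up the slope (16 is best) before it can come straight out, and is clear once 45 mm out.
- peg2 (a point): End of the upturned tip of the peg at rack y -128 mm (centre of its round end, radius 3 mm). The peg's axis runs 10 mm down the slope from here; tip 30 mm out from the board. The tip stands 10 mm above the peg's upper side: a hung plate must go 10 to 22 mm up the slope (16 is best) before it can come straight out, and is clear once 45 mm out.
- tray: Open aluminium tray, fixed: inside 143 (x) by 98 mm (y), floor 4 mm thick, walls 4 mm, rim 12 mm above the bench. Origin at the centre of its underside. The L-plates only fit interlocked as a 135 x 90 mm rectangle: one lug near x -46, y -24 mm with that plate's legs pointing to tray +x and +y, the other lug near +46, +24 with its legs to -x and -y. Either plate may take either place.
- cap: Loose domed steel pipe cap, 72 mm across, 26 mm high, on the bench beyond the tray. Origin under its centre.
- brush: Loose wooden-handled brush, 170 mm long, lying on the robot's side of the tray. Origin under its middle, x along the handle.
- clamp: Loose small steel C-clamp lying flat, about 80 x 100 x 14 mm, on the robot's side of the rack. Origin under its middle.

How it is judged (in metres and radians):
On the way, in this order (a step that is already met when the one before it is completed fails the run):
1. one L-plate is off its peg and clear of the rack's pegs (((distance between plate_a and peg0 above 0.11 m and distance between plate_a and peg1 above 0.11 m and distance between plate_a and peg2 above 0.11 m) or (distance between plate_b and peg0 above 0.11 m and distance between plate_b and peg1 above 0.11 m and distance between plate_b and peg2 above 0.11 m))), for 0.1 s.
2. one L-plate lies flat on the tray floor (((x of plate_a in the frame of tray between -0.07 and 0.07 m and y of plate_a in the frame of tray between -0.05 and 0.05 m and z of plate_a in the frame of tray between 0.0015 and 0.0065 m and angle between plate_a's own z axis and vertical below 0.05 rad) or (x of plate_b in the frame of tray between -0.07 and 0.07 m and y of plate_b in the frame of tray between -0.05 and 0.05 m and z of plate_b in the frame of tray between 0.0015 and 0.0065 m and angle between plate_b's own z axis and vertical below 0.05 rad))), for 0.2 s.
At the end, for the whole second after the job is handed in: Both L-plates lie flat on the tray floor inside its walls, lug side up (underside within 2.5 mm of the floor, tilted less than 0.05 rad), at rest; the straight plate still hangs on its peg (moved less than 20 mm) (x of plate_a in the frame of tray between -0.07 and 0.07 m and y of plate_a in the frame of tray between -0.05 and 0.05 m and z of plate_a in the frame of tray between 0.0015 and 0.0065 m and angle between each of plate_a, plate_b's own z axis and vertical below 0.05 rad and x of plate_b in the frame of tray between -0.07 and 0.07 m and y of plate_b in the frame of tray between -0.05 and 0.05 m and z of plate_b in the frame of tray between 0.0015 and 0.0065 m and linear speed of each of plate_a, plate_b below 0.02 m/s and angular speed of each of plate_a, plate_b below 0.15 rad/s and distance of strap from where it was at the start of the episode below 0.02 m); the robot touches nothing.
It fails at once if the straight plate is moved more than 40 mm (distance of strap from where it was at the start of the episode above 0.04 m).
It fails at once if the cap, brush or clamp is moved more than 40 mm (distance of any of cap, brush, clamp from where it was at the start of the episode above 0.04 m).
It also fails if it takes over 64 s, if anything falls off the work surface, if the arm or the gripper's body presses on something with over 40 N, if the wrist force passes 120 N, or if a joint passes its speed limit or range.

## Robot

A 6-joint arm with a two-finger parallel gripper is mounted at the origin on the work surface. World frame = base frame: x ahead of the robot, y to its left, z up, the work surface at z = 0. Lengths are in m, angles in degrees, forces in N, time in s.
With the tool pointing down it reaches from about 0.25 to 0.725 m from the base axis. Payload 9.7 kg.
Tool frame: the origin (TCP) lies at the very end of the fingers, on their centre line; the grasp point (between the pads) lies 19 mm behind it; x points along the fingers, y is the direction in which the jaws open and shut, and the axes are right-handed (so a half turn about x gives the same grasp; the last joint's range is limited). The gripper opens to 85 mm and grips with 20 to 120 N. Pads are 22 mm wide; open, the fingers measure 114 mm over their backs; the gripper's body (76 mm by 85 mm) begins 54 mm behind the grasp point. The pads swing forward as they close: fully open they stand 13 mm farther back than shut.
Start: joints at [-63.999, 4.979, 10.078, 95.1, 0, 90], TCP at [0.241, -0.494, 0.192] pointing down, gripper open.
Joint ranges: [-179.16, 179.16], [-48.56, 103.87], [-65.8, 70.77], [-126.05, 130.52], [-82.76, 87.17], [-180, 180]. Speed limits (degrees/s): [127.2, 127.2, 147.25, 180, 180, 180].

## Interface

Orientations are given as [roll, pitch, yaw] about the fixed x, y, z axes, in that order (R = Rz(yaw) Ry(pitch) Rx(roll)).
In Python, from workcell import get_obs, cams, bot gives the robot as it stands.
- The arm moves only by the tool apply_moves, never from a script. Its argument "rows" is a list that holds one entry, the list of rows, each a list of 7 numbers: the shift along the tool's x, y, z in mm, then the turn, a rotation vector about the tool's x, y, z in rad, then the opening, from 0 (shut) to 1 (fully open). A call has 1 to 20 rows; each row is the pose to reach, as a shift and turn from the pose measured when the call began, along the tool's axes at that moment; what a row does not reach only later rows make up. A row lasts 1/10 s, in which the tool goes at most 50 mm and 8.59 degrees, less where a joint would pass 70% of its speed; a pose out of reach is approached as far as the arm can. A call with a gripper value outside its range is refused whole. The fingers move at their own pace and stop on an object; "newtons" is the grip in N (left out, the last holds). Time passes only in rows, so rows that repeat a pose let the fingers close. It gives the time, the measured TCP pose, the force and the opening at its end, in the units of the state.
- get_obs(): the state, without advancing time (a new reading comes with each control period).
- cams.camera(name): name is "scene" or "side" or "wrist"; returns a dict with "pixels" (480x640x3 uint8, red, green, blue), "range_z" (480x640 float32, m along the optical axis (not along the pixel's ray), 0 where there is no reading), "fx", "fy", "cx", "cy" (pixels), "eye" and "attitude" of the camera in the world. Camera axes: x right, y up, looking along -z (the intrinsics and any distortion apply to the point x, -y, -z); pixel columns grow to the right and rows downward; lengths in m; the calibration is good to about 2 mm. A picture is of the moment at which its call begins.
- bot.job_done(): hands the job in, once; it reports no verdict.
Trained networks look in a picture, given as the dict that the camera call returned (one of the last four; its "shot" number tells which), for a name from the list of things; names that differ only in an ending like _2 or _b are one class to them, and where a whole thing is asked for, a point or a joint stands for the part that bears it (a point fixed in the world has none). Each returns a list of dicts, best first, with "confidence" (0 to 1); they miss things now and then, are a little off and sometimes report something else, mostly with a low value. They report only what shows in the picture. A call takes as long as a camera call.
- cams.find_in(label, picture): "at" ([x, y, z] in m, in world coordinates, good to about 4 mm: the middle of the surface that is visible of it).
The state is a dict: "time": time; "q": joint angles; "qd": joint speeds; "joint_efforts": joint torques, N m; "ee_pos": TCP position; "tcp_rot": TCP orientation; "wrist_force": force on the tool from outside, world axes, zero at the start; "torque": the same for the moment, N m; "opening": finger opening in m.
Only numpy, scipy, OpenCV 4.12 (cv2) and the standard library are available. Lean on these libraries where they do the work, as an engineer would, in place of code of your own. Each camera call takes 0.05 s, during which the arm holds its last target.

## Working session

There is one attempt and no reset: what is moved stays moved. The work goes in short steps, Python scripts to look and compute and a tool call to move; the robot and the scene stay as the last step left them, time stands still between calls to the robot, and variables do not carry over. Pictures are saved under pics/ and viewed, and the job is handed in when it is done.

Besides the shell and the picture viewer there is one more tool, called in YAML: its name, and indented under it one key for each argument. apply_moves: Moves the arm, as the interface text tells. Its arguments: {"type":"object","properties":{"rows":{"type":"array"},"newtons":{"type":"number"}},"required":["rows"]}

```bash
ls; mkdir -p pics; cat > h.py <<'E'
from workcell import get_obs,cams,bot
import numpy as np,cv2
from scipy.spatial.transform import Rotation as R
def shot(n,f):
    p=cams.camera(n); cv2.imwrite(f'pics/{f}.png',p['pixels'][:,:,::-1]); return p
def att(p):
    a=np.array(p['attitude'],float)
    if a.shape==(3,3): return a
    if a.size==3: return R.from_euler('xyz',a,degrees=True).as_matrix()
    return R.from_quat(a).as_matrix()
def cloud(p):
    v,u=np.mgrid[:480,:640]; z=p['range_z']
    c=np.stack([(u-p['cx'])/p['fx']*z,-(v-p['cy'])/p['fy']*z,-z],-1)
    return c@att(p).T+np.array(p['eye'])
E
python3 - <<'E'
from h import *
o=get_obs(); print(o)
for n in ['scene','side','wrist']:
    p=shot(n,n+'0'); print(n,{k:p[k] for k in p if k not in('pixels','range_z')})
    if n!='wrist':
        for l in ['plate_a','plate_a_lug','strap','plate_a_slot','tray','rack','cap','brush','clamp','peg0']:
            print(l,[(np.round(d['at'],3).tolist(),round(d['confidence'],2)) for d in cams.find_in(l,p)][:4])
E
```

```text
pics
{'time': 0.0, 'q': array([-6.39987936e+01,  5.01206471e+00,  1.00343110e+01,  9.50980309e+01,
        3.34257271e-04,  9.00008823e+01]), 'qd': array([ 0.00260408, -0.03064599,  0.02760769,  0.0358606 ,  0.02771806,
        0.02531363]), 'joint_efforts': array([ 2.03728094e-03, -5.20386851e+01,  4.64804471e+01,  1.62442907e-02,
        1.16452793e-04,  2.88090272e-07]), 'ee_pos': array([ 0.24099826, -0.49408895,  0.19167255]), 'tcp_rot': array([-90.25182593,  89.92421464, 115.74849798]), 'wrist_force': array([-0.14748563,  0.03556953, -0.36177275]), 'torque': array([ 0.00887265, -0.06020738, -0.00120827]), 'opening': 0.08523462181112273}
scene {'fx': 532.0261206819717, 'fy': 532.0261206819717, 'cx': 316.6330669568657, 'cy': 239.1783595817315, 'eye': array([1.20588837, 0.22833198, 0.74449388]), 'attitude': array([ 45.17438504,  -0.26624828, 112.00276907]), 'shot': 1}
plate_a [([0.635, -0.34, 0.083], 0.87), ([0.64, -0.202, 0.081], 0.65), ([0.685, -0.155, 0.086], 0.42)]
plate_a_lug [([0.631, -0.346, 0.084], 0.58), ([0.574, 0.17, 0.004], 0.5)]
strap [([0.652, -0.084, 0.089], 0.93), (
[... 728 characters left out ...]
3, 0.083], 0.7)]
strap [([0.65, -0.095, 0.084], 0.95)]
plate_a_slot [([0.634, -0.352, 0.083], 0.79), ([0.667, -0.278, 0.076], 0.28)]
tray [([0.569, 0.174, 0.003], 0.77)]
rack [([0.665, -0.276, 0.078], 0.97)]
cap [([0.716, 0.115, 0.022], 0.6), ([0.637, -0.354, 0.082], 0.59)]
brush [([0.458, 0.214, 0.021], 0.85)]
clamp [([0.478, -0.241, 0.012], 0.63), ([0.664, -0.273, 0.077], 0.54)]
peg0 [([0.664, -0.269, 0.083], 0.89), ([0.636, -0.354, 0.081], 0.46)]
wrist {'fx': 362.42986452005664, 'fy': 362.42986452005664, 'cx': 320.5486687319279, 'cy': 245.3638984072586, 'eye': array([ 0.30327278, -0.46207232,  0.3743234 ]), 'attitude': array([-1.59546079e+01, -1.07448690e-02, -6.40161755e+01]), 'shot': 3}
```

View pics/scene0.png

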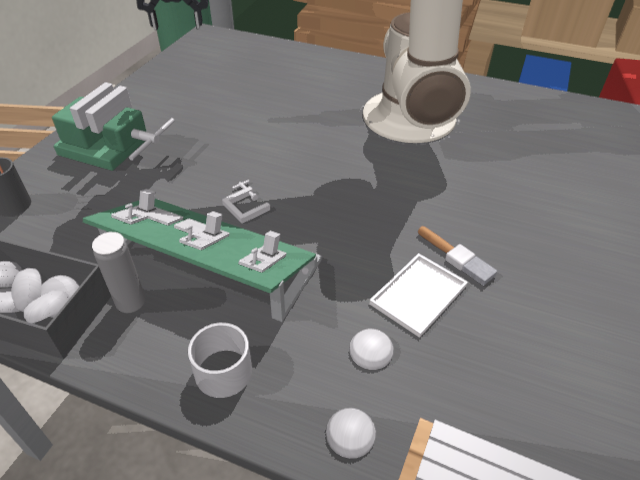

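View pics/side0.png

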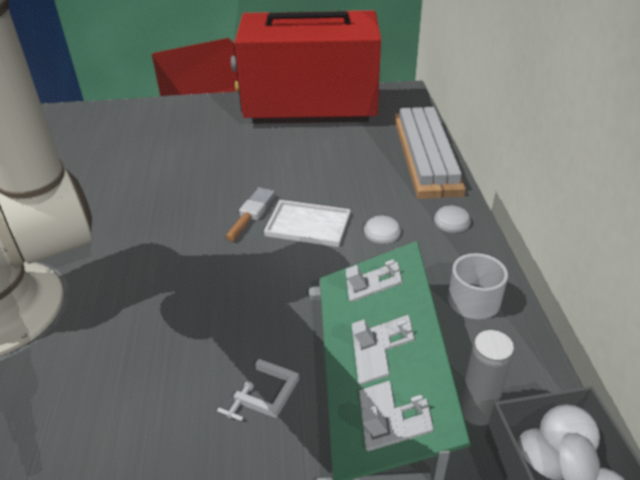

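```bash
cat > m1.py <<'E'
from h import *
for n in ['side','scene']:
    p=shot(n,n+'1'); P=cloud(p); hsv=cv2.cvtColor(p['pixels'],cv2.COLOR_RGB2HSV)
    ok=(p['range_z']>0)
    g=ok&(hsv[...,0]>55)&(hsv[...,0]<90)&(hsv[...,1]>90)&(P[...,0]>.5)&(P[...,0]<.9)&(P[...,1]>-.5)&(P[...,1]<.05)&(P[...,2]>.02)&(P[...,2]<.16)
    X=P[g]; 
    for _ in range(4):
        c=X.mean(0); nn=np.linalg.svd(X-c,full_matrices=False)[2][2]; nn*=np.sign(nn[2]); d=(X-c)@nn; X=X[abs(d)<max(.003,2*d.std())]
    tilt=np.degrees(np.arccos(nn[2])); yaw=np.degrees(np.arctan2(-nn[1],-nn[0]))
    print(n,len(X),'tilt',tilt,'yaw',yaw,'res',d.std())
    yv=np.array([-np.sin(np.radians(yaw)),np.cos(np.radians(yaw)),0]); xv=np.cross(yv,nn)
    uv=np.c_[X@xv,X@yv].astype(np.float32); r=cv2.minAreaRect(uv*1000); print('rect',r)
    c2=np.array(r[0])/1000; print('centre',c2[0]*xv+c2[1]*yv+(c@nn)*nn)
    # tray
    t=ok&(hsv[...,1]<40)&(hsv[...,2]>130)&(P[...,0]>.45)&(P[...,0]<.69)&(P[...,1]>.06)&(P[...,1]<.29)&(P[...,2]>-.005)&(P[...,2]<.02)
    l,lab,st,ce=cv2.connectedComponentsWithStats(t.astype(np.uint8)); k=1+st[1:,4].argmax(); T=P[lab==k]
    rr=cv2.minAreaRect((T[:,:2]*1000).astype(np.float32)); print('tray all',rr,T[:,2].mean())
    f=T[(T[:,2]>.0085)];print('rim',cv2.minAreaRect((f[:,:2]*1000).astype(np.float32)),len(f), np.percentile(T[:,2],[2,20,50,80,98]))
    cv2.imwrite(f'pics/crop_{n}.png',cv2.resize(p['pixels'][:,:,::-1][(180,330)[0]*(n=='scene')+230*(n=='side'):(300 if n=='scene' else 480),(70 if n=='scene' else 310):(330 if n=='scene' else 470)],None,fx=3 if n=='scene' else 2.4,fy=3 if n=='scene' else 2.4,interpolation=cv2.INTER_CUBIC))
    # lugs: bright non-green points >30mm above plane
    H=(P-c)@nn; U=P@xv; V=P@yv
    m=ok&(H>.038)&(H<.048)&(P[...,1]<0)&(P[...,1]>-.45)&(P[...,0]>.5)&(P[...,0]<.8)&(abs(U-c@xv)<.12)
    l,lab,st,ce=cv2.connectedComponentsWithStats(m.astype(np.uint8))
    for i in range(1,l):
        if st[i,4]>15: Q=P[lab==i]; print('lug',st[i,4],ce[i],Q.mean(0).round(4), 'H',H[lab==i].mean().round(4),cv2.minAreaRect((np.c_[Q@xv,Q@yv]*1000).astype(np.float32)))
E
python3 m1.py
```

```text
side 10443 tilt 24.99486605182813 yaw -2.8902744940030494 res 0.001131850880846222
rect ((630.1917114257812, -185.2818603515625), (373.359375, 178.80014038085938), 89.69290924072266)
centre [ 0.65025313 -0.2183476   0.07480669]
tray all ((571.9631958007812, 182.07334899902344), (131.6639862060547, 159.33787536621094), 70.0198974609375) 0.007289651917051615
rim ((572.3094482421875, 172.72158813476562), (113.25557708740234, 153.41754150390625), 69.40511322021484) 754 [0.00148178 0.00479413 0.00648641 0.00984746 0.01551452]
lug 122 [351.36065574 271.27868852] [ 0.6246 -0.0878  0.1055] H 0.0415 ((613.798095703125, -54.74771499633789), (20.418073654174805, 21.696582794189453), 0.26201093196868896)
lug 163 [358.35582822 326.79141104] [ 0.6182 -0.2059  0.1054] H 0.0415 ((613.3703002929688, -173.03648376464844), (22.9560546875, 20.518733978271484), 89.04126739501953)
lug 236 [369.26694915 414.63559322] [ 0.6102 -0.3531  0.1052] H 0.0416 ((612.4075317382812, -321.2407531738281), (20.830612182617188, 21.056076049804688), 88.4676513671875)m1.py:8: RuntimeWarning: Mean of empty slice.
  c=X.mean(0); nn=np.linalg.svd(X-c,full_matrices=False)[2][2]; nn*=np.sign(nn[2]); d=(X-c)@nn; X=X[abs(d)<max(.003,2*d.std())]
  ret = um.true_divide(
Traceback (most recent call last):
  File "m1.py", line 8, in <module>
    c=X.mean(0); nn=np.linalg.svd(X-c,full_matrices=False)[2][2]; nn*=np.sign(nn[2]); d=(X-c)@nn; X=X[abs(d)<max(.003,2*d.std())]
                    ~~~~~~~~~~~~~~~~~~~~~~~~~~~~~~~~~~~~~~~~~^^^
IndexError: index 2 is out of bounds for axis 0 with size 0
```

```bash
python3 - <<'E'
from h import *
p=cams.camera('scene');P=cloud(p);hsv=cv2.cvtColor(p['pixels'],cv2.COLOR_RGB2HSV)
for u,v in [(180,250),(280,255),(245,215),(420,295)]: print(hsv[v,u],P[v,u],p['range_z'][v,u])
print(cams.find_in('strap',p)[:1])
print((p['range_z']>0).mean())
E
sed -i 's/hsv\[...,1\]>90/hsv[...,1]>50/' m1.py; sed -i "s/\['side','scene'\]/['scene']/" m1.py; python3 m1.py
```

```text
[ 74  81 160] [ 0.71908687 -0.21063585  0.10596107] 0.8861575
[150   4 214] [ 0.63532462 -0.0678915   0.06911329] 0.9298208
[160   4 173] [ 0.5172571  -0.20302735  0.01775441] 1.07931
[  0   0 255] [0.57474023 0.17644599 0.00362101] 0.9517195
[{'at': [0.6542, -0.0883, 0.0909], 'confidence': 0.9}]
0.9959309895833334
scene 5902 tilt 24.934397932923247 yaw -3.2708392810794695 res 0.0007849361692878598
rect ((630.6318359375, -180.32257080078125), (382.7961730957031, 185.6449737548828), 89.94684600830078)
centre [ 0.64997731 -0.21776236  0.07337107]
tray all ((564.7389526367188, 172.04566955566406), (115.41751098632812, 169.4071044921875), 69.79600524902344) 0.005006197037236972
rim ((572.75, 172.714599609375), (107.2856674194336, 154.100341796875), 70.28681945800781) 691 [-1.53390791e-05  2.76068470e-03  4.19095427e-03  6.60749556e-03
  1.30878761e-02]
lug 69 [147.10144928 192.4057971 ] [ 0.6133 -0.3492  0.1049] H 0.0409 ((616.4492797851562, -314.3919372558594), (21.385108947753906, 21.997133255004883), 1.6841272115707397)
lug 72 [213.98611111 215.11111111] [ 0.6211 -0.2023  0.105 ] H 0.0412 ((615.67724609375, -167.97865295410156), (21.70884132385254, 21.02678680419922), 83.58985900878906)
lug 80 [271.9375 235.025 ] [ 0.6279 -0.0848  0.105 ] H 0.0412 ((614.5453491210938, -49.95029067993164), (21.319202423095703, 20.456043243408203), 0.4910176992416382)
```

View pics/crop_side.png

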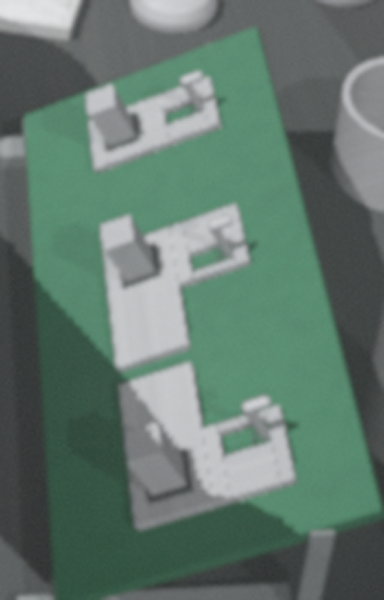

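```bash
cat >> h.py <<'E'
def Rcur(o): return R.from_euler('xyz',o['tcp_rot'],degrees=True)
YAW=-3.1; T=np.radians(25)
RACK=R.from_euler('z',YAW,degrees=True).as_matrix()
ex=RACK@[np.cos(T),0,np.sin(T)]; ez=RACK@[-np.sin(T),0,np.cos(T)]; ey=RACK@[0,1,0]
def toolR(s=1,x=None,y=None): # tool x=-plate z, tool y=s*plate y
    x=-ez if x is None else x; y=ey if y is None else y
    return np.stack([x,s*y,np.cross(x,s*y)],1)
def ori(q,s5=1,s6=1,c6=0):
    return (R.from_euler('z',q[0],degrees=True)*R.from_euler('y',q[1]-q[2]+q[3],degrees=True)*R.from_euler('z',s5*q[4],degrees=True)*R.from_euler('x',s6*q[5]+c6,degrees=True)).as_matrix()
def move(pos,Rt):
    o=get_obs(); R0=Rcur(o); d=R0.inv().apply(np.array(pos)-o['ee_pos'])*1000
    rv=(R0.inv()*R.from_matrix(Rt)).as_rotvec(); print('shift',d.round(1),'rv',rv.round(3),'ang',np.degrees(np.linalg.norm(rv)).round(1),'dist',np.linalg.norm(d).round(0))
A_LUG=np.array([.6117,-.3511,.105]); B_LUG=np.array([.6196,-.2041,.105])
E
python3 - <<'E'
from h import *
o=get_obs(); M=Rcur(o).as_matrix(); print(M.round(2)); q=o['q']
print(ori(q).round(2))
for c in (0,180,90): print(c,ori(q,1,1,c)[:,1].round(2),ori(q,1,-1,c)[:,1].round(2))
for s in (1,-1): move(A_LUG+.07*ez,toolR(s))
E
```

```text
[[ 0.    0.44 -0.9 ]
 [ 0.   -0.9  -0.44]
 [-1.   -0.   -0.  ]]
[[ 0.    0.44 -0.9 ]
 [ 0.   -0.9  -0.44]
 [-1.   -0.   -0.  ]]
0 [ 0.44 -0.9  -0.  ] [-0.44  0.9   0.  ]
180 [-0.44  0.9   0.  ] [ 0.44 -0.9  -0.  ]
90 [-0.9  -0.44 -0.  ] [0.9  0.44 0.  ]
shift [  23.9   19.3 -370. ] rv [-2.579 -0.148  0.572] ang 151.6 dist 371.0
shift [  23.9   19.3 -370. ] rv [0.5   0.427 0.111] ang 38.2 dist 371.0
```

apply_moves:
  rows:
    - [[12, 5, -90, 0.12, 0.1, 0.03, 1], [24, 10, -180, 0.25, 0.21, 0.055, 1], [24, 15, -270, 0.38, 0.32, 0.08, 1], [24, 19, -370, 0.5, 0.427, 0.111, 1], [24, 19, -370, 0.5, 0.427, 0.111, 1], [24, 19, -370, 0.5, 0.427, 0.111, 1], [24, 19, -370, 0.5, 0.427, 0.111, 1], [24, 19, -370, 0.5, 0.427, 0.111, 1], [24, 19, -370, 0.5, 0.427, 0.111, 1], [24, 19, -370, 0.5, 0.427, 0.111, 1], [24, 19, -370, 0.5, 0.427, 0.111, 1], [24, 19, -370, 0.5, 0.427, 0.111, 1]]
  newtons: 80

```text
time: 2.6
ee_pos: [0.5812, -0.35, 0.1687]
tcp_rot: [180.0, 65.0, -3.2]
wrist_force: [-0.2, -0.2, -0.0]
opening: 0.0852
```

```bash
cat > m2.py <<'E'
import sys
from h import *
n=sys.argv[1]; p=shot('wrist',n); P=cloud(p); o=get_obs(); print(o['time'],o['q'].round(1),o['ee_pos'].round(4)); print(Rcur(o).as_matrix().round(3), 'want',toolR(-1).round(3))
for s6,c in((1,0),(-1,180)): print(abs(ori(o['q'],1,s6,c)-Rcur(o).as_matrix()).max(),abs(ori(o['q'],-1,s6,c)-Rcur(o).as_matrix()).max())
O=np.array([.650,-.218,.0740])
H=(P-O)@ez
X=(P-O)@ex; Y=(P-O)@ey
m=(p['range_z']>0)&(H>.036)&(H<.048)&(abs(X)<.09)&(abs(Y)<.19)
l,lab,st,ce=cv2.connectedComponentsWithStats(m.astype(np.uint8))
for i in range(1,l):
    if st[i,4]>60: Q=P[lab==i]; r=cv2.minAreaRect((np.c_[X[lab==i],Y[lab==i]]*1000).astype(np.float32));c=np.array(r[0])/1000; print('top',st[i,4],ce[i].round(),'rect',np.round(r[1],1),round(r[2],1),'XY',c.round(4),'H',H[lab==i].mean().round(4),'world',(O+c[0]*ex+c[1]*ey+H[lab==i].mean()*ez).round(4))
for lo,hi in((-.004,.003),(.003,.009)):
    m=(p['range_z']>0)&(H>lo)&(H<hi)&(abs(X)<.085)&(abs(Y)<.18); print(lo,m.sum(),H[m].mean() if m.any() else 0)
E
python3 m2.py w1
```

```text
2.65 [-37.6  -1.5  -3.6  66.8  13.8 148.2] [ 0.5812 -0.35    0.1687]
[[ 0.422 -0.056 -0.905]
 [-0.024 -0.998  0.05 ]
 [-0.906  0.    -0.423]] want [[ 0.422 -0.054 -0.905]
 [-0.023 -0.999  0.049]
 [-0.906 -0.    -0.423]]
4.198030811863873e-16 0.3786028499729567
1.3964076152010652 1.3073830917885751
top 864 [119. 243.] rect [20.4 21. ] 1.3 XY [-0.0172  0.0129] H 0.0413 world [ 0.6177 -0.2034  0.1041]
top 776 [321. 242.] rect [19.8 19.8] 0.5 XY [-0.0169 -0.1347] H 0.0417 world [ 0.6098 -0.3507  0.1046]
-0.004 57527 -8.912726454134542e-05
0.003 16705 0.005919310982965021
```

View pics/w1.png

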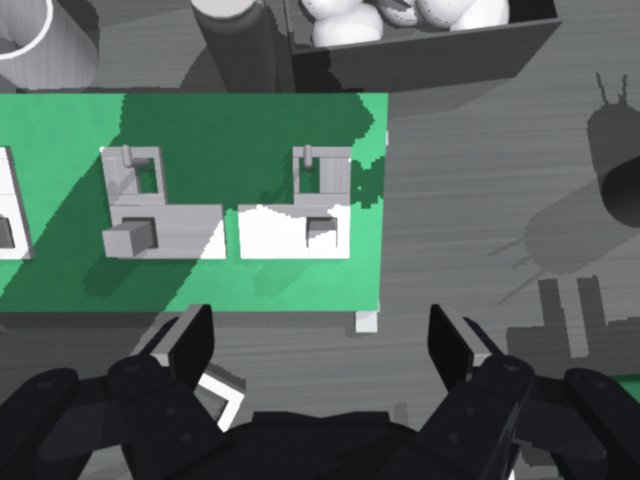

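```bash
sed -i 's/^A_LUG.*/A_LUG=np.array([.610,-.3508,.1047]); B_LUG=np.array([.6180,-.2036,.1044])/' h.py; python3 - <<'E'
from h import *
move(A_LUG+.03*ez,toolR(-1)); move(A_LUG-.03*ez,toolR(-1))
E
```

```text
shift [40.1 -0.8  1. ] rv [-0.001 -0.    -0.001] ang 0.1 dist 40.0
shift [100.1  -0.9   1. ] rv [-0.001 -0.    -0.001] ang 0.1 dist 100.0
```

apply_moves:
  rows:
    - [[20, -1, 1, 0, 0, 0, 1], [40, -1, 1, 0, 0, 0, 0.7], [55, -1, 1, 0, 0, 0, 0.6], [70, -1, 1, 0, 0, 0, 0.6], [80, -1, 1, 0, 0, 0, 0.6], [90, -1, 1, 0, 0, 0, 0.6], [96, -1, 1, 0, 0, 0, 0.6], [99, -1, 1, 0, 0, 0, 0.6], [99, -1, 1, 0, 0, 0, 0.6]]

```text
time: 3.55
ee_pos: [0.6222, -0.3513, 0.0784]
tcp_rot: [180.0, 65.0, -3.2]
wrist_force: [-0.4, 0.1, -0.6]
opening: 0.0512
```

```bash
python3 m2.py w2; python3 -c "
from h import *
shot('side','s2')
print(get_obs()['wrist_force'])"
```

```text
3.6 [-35.3   3.6  -8.4  56.4  13.  150.4] [ 0.6223 -0.3514  0.0788]
[[ 0.423 -0.056 -0.905]
 [-0.024 -0.998  0.05 ]
 [-0.906  0.001 -0.423]] want [[ 0.422 -0.054 -0.905]
 [-0.023 -0.999  0.049]
 [-0.906 -0.    -0.423]]
2.220446049250313e-16 0.36646504180331285
1.4658716514368453 1.3828285404299598
top 1905 [325. 297.] rect [20.9 20. ] 0.5 XY [-0.0172 -0.1348] H 0.0415 world [ 0.6096 -0.3508  0.1044]
top 1456 [ 16. 299.] rect [15.  20.2] 88.9 XY [-0.0169  0.0091] H 0.0408 world [ 0.618  -0.2071  0.1038]
-0.004 75347 -9.238847246844335e-05
0.003 30722 0.005906133698756001
[ 0.57368439 -0.88609702  0.55610779]
```

View pics/w2.png

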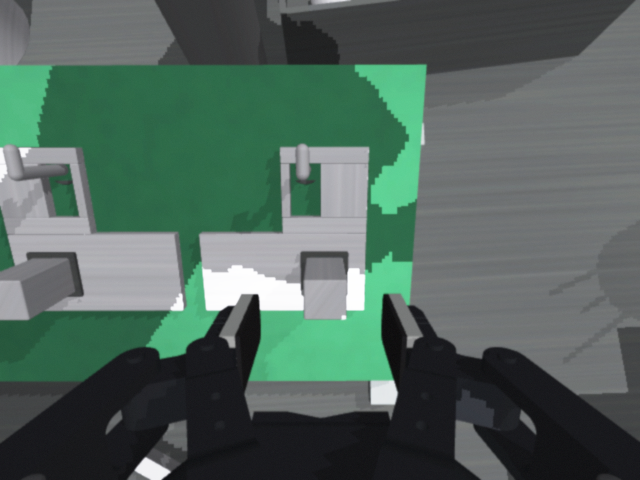

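View pics/s2.png

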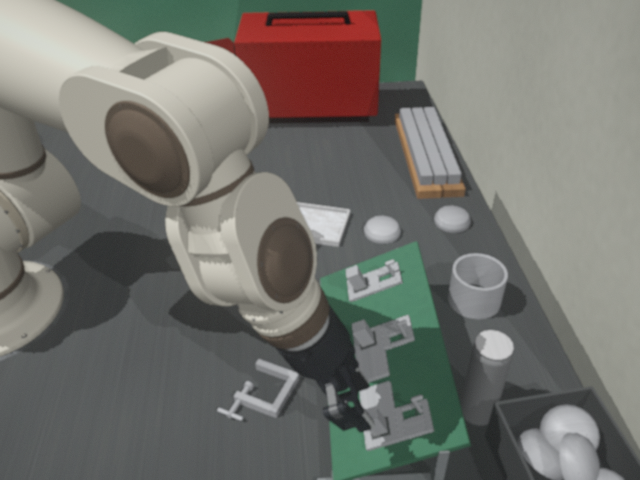

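apply_moves:
  rows:
    - [[1, 0, 0, 0, 0, 0, 0.1], [1, 0, 0, 0, 0, 0, 0.1], [1, 0, 0, 0, 0, 0, 0.1], [1, 0, 0, 0, 0, 0, 0.1], [1, 0, 0, 0, 0, 0, 0.1], [1, 0, 0, 0, 0, 0, 0.1], [1, 0, 0, 0, 0, 0, 0.1], [1, 0, 0, 0, 0, 0, 0.1]]
  newtons: 90

```text
time: 4.45
ee_pos: [0.6227, -0.3515, 0.0782]
tcp_rot: [179.9, 64.9, -3.3]
wrist_force: [0.2, -0.1, -0.3]
opening: 0.0084
```

```bash
python3 m2.py w3|grep -v '\[\['; python3 -c "
from h import *
print(get_obs()['wrist_force'],get_obs()['opening'])"
```

```text
4.5 [-35.3   3.7  -8.4  56.3  13.  150.4] [ 0.6227 -0.3515  0.0782]
 [-0.024 -0.998  0.05 ]
 [-0.023 -0.999  0.049]
 [-0.906 -0.    -0.423]]
3.3306690738754696e-16 0.36636507767038123
1.4665259545340206 1.3834656719075453
top 1421 [ 16. 300.] rect [14.5 20.4] 88.6 XY [-0.0169  0.0091] H 0.0408 world [ 0.618  -0.2072  0.1038]
top 1183 [322. 295.] rect [19.8 20.8] 89.4 XY [-0.0171 -0.1348] H 0.0414 world [ 0.6098 -0.3509  0.1043]
-0.004 73597 -9.141511600046077e-05
0.003 30648 0.005902413128816288
[0.15107278 0.55711009 0.28629197] 0.00856603231342269
```

View pics/w3.png

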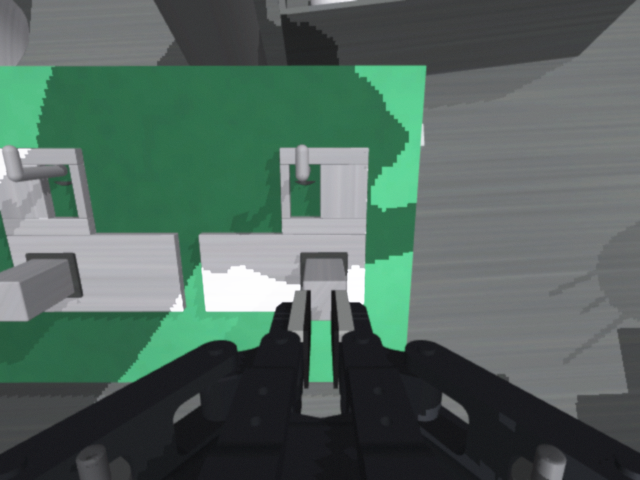

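```bash
python3 - <<'E'
from h import *
p=cams.camera('wrist');P=cloud(p);o=get_obs();M=Rcur(o).as_matrix()
print(p['eye'],p['attitude'],((p['eye']-o['ee_pos'])@M).round(4))
t=(P-o['ee_pos'])@M
for v in range(240,400,10): print(v,[(t[v,u]*1000).round().astype(int).tolist() for u in(290,300,312,322,335,345)])
print('lug',((A_LUG-o['ee_pos'])@M*1000).round(1))
E
```

```text
[ 0.60855843 -0.34895348  0.27262577] [ 9.10650785e+00 -4.43475090e-02 -9.32164884e+01] [-0.1822 -0.0016 -0.0694]
240 [[7, -18, -18], [6, -13, -19], [6, -6, -19], [7, -1, -18], [6, 6, -19], [7, 12, -18]]
250 [[5, -18, -13], [6, -13, -13], [5, -6, -13], [7, -1, -13], [5, 6, -13], [7, 12, -13]]
260 [[6, -18, -7], [5, -13, -8], [0, -6, -9], [1, -1, -9], [1, 6, -9], [4, 12, -8]]
270 [[7, -19, -1], [5, -13, -2], [-15, -6, -9], [-15, -1, -9], [-16, 5, -9], [2, 12, -3]]
280 [[7, -19, 5], [5, -13, 4], [-28, -6, -9], [-28, -1, -9], [-27, 5, -9], [-28, 9, -9]]
290 [[6, -19, 10], [-43, -10, -10], [-29, -6, -4], [-29, -1, -5], [-43, 4, -10], [-44, 8, -11]]
300 [[7, -19, 17], [-54, -10, -11], [-30, -6, 0], [-29, -1, 0], [-53, 4, -10], [-54, 8, -11]]
310 [[-53, -14, -6], [-62, -9, -11], [-28, -6, 6], [-30, -1, 5], [-62, 4, -11], [-62, 7, -11]]
320 [[-70, -12, -11], [-71, -9, -11], [-30, -6, 10], [-29, -1, 10], [-69, 3, -10], [-70, 7, -11]]
330 [[-76, -12, -10], [-76, -8, -10], [11, -7, 38], [13, -1, 39], [-76, 3, -10], [-77, 6, -11]]
340 [[-85, -11, -12], [-84, -8, -11], [13, -7, 46], [12, -1, 45], [-76, 3, -7], [-84, 6, -11]]
350 [[-90, -10, -12], [-85, -8, -9], [13, -7, 53], [12, -1, 52], [-78, 3, -4], [-90, 5, -11]]
360 [[-95, -10, -12], [-87, -8, -6], [12, -7, 59], [13, -1, 60], [-76, 3, 1], [-95, 5, -12]]
370 [[-107, -9, -17], [-86, -8, -2], [13, -7, 67], [13, -1, 67], [-77, 3, 4], [-99, 5, -11]]
380 [[-110, -9, -16], [-86, -8, 1], [12, -7, 74], [12, -1, 74], [-76, 3, 8], [-100, 5, -9]]
390 [[-114, -8, -17], [-87, -8, 4], [40, -8, 102], [39, -1, 102], [39, 9, 101], [-88, 6, 3]]
lug [-29.4  -0.    0.3]
```

```bash
python3 - <<'E'
from h import *
p=cams.camera('wrist');P=cloud(p);o=get_obs();M=Rcur(o).as_matrix()
t=(P-o['ee_pos'])@M*1000
for v in range(280,294,1): print(v,[t[v,u].round().astype(int).tolist() for u in(298,303,340,345,350)])
p=shot('side','s3');P=cloud(p);t=(P-o['ee_pos'])@M*1000
m=(p['range_z']>0)&(abs(t[...,1])<30)&(abs(t[...,2])<22)&(t[...,0]<-10)&(t[...,0]>-120)
q=t[m]
for a in range(-120,-10,6):
    s=q[(q[:,0]>=a)&(q[:,0]<a+6)]
    if len(s): print(a,len(s),s.min(0).round(),s.max(0).round())
cv2.imwrite('pics/s3c.png',cv2.resize(p['pixels'][320:470,280:460,::-1],None,fx=4,fy=4,interpolation=cv2.INTER_CUBIC))
E
```

```text
280 [[7, -14, 5], [-28, -10, -9], [-28, 7, -9], [-27, 10, -9], [8, 15, 5]]
281 [[7, -14, 5], [-28, -10, -9], [-29, 7, -9], [-29, 9, -9], [7, 15, 5]]
282 [[6, -14, 6], [-29, -10, -8], [-29, 7, -8], [-30, 9, -9], [6, 15, 5]]
283 [[7, -14, 6], [-29, -10, -8], [-30, 7, -8], [-30, 9, -8], [6, 15, 6]]
284 [[5, -14, 6], [-29, -10, -7], [-30, 7, -8], [-29, 9, -7], [6, 15, 7]]
285 [[7, -14, 8], [-30, -10, -7], [-30, 7, -7], [-29, 9, -7], [8, 15, 8]]
286 [[7, -14, 8], [-28, -10, -6], [-30, 7, -7], [-30, 9, -7], [6, 15, 8]]
287 [[6, -14, 9], [-29, -10, -6], [-29, 7, -6], [-30, 9, -6], [7, 15, 9]]
288 [[7, -14, 9], [-29, -10, -5], [-29, 7, -5], [-29, 9, -6], [7, 15, 10]]
289 [[7, -14, 10], [-31, -10, -6], [-30, 7, -5], [-29, 9, -5], [5, 15, 10]]
290 [[-43, -11, -10], [-45, -9, -11], [-43, 6, -10], [-42, 9, -10], [6, 15, 10]]
291 [[-45, -11, -11], [-44, -9, -10], [-45, 6, -11], [-44, 8, -10], [7, 15, 12]]
292 [[-45, -11, -10], [-45, -9, -10], [-45, 6, -11], [-45, 8, -10], [7, 15, 12]]
293 [[-47, -11, -11], [-47, -9, -11], [-47, 6, -11], [-46, 8, -10], [6, 15, 12]]
-120 62 [-120.  -19.  -18.] [-114.   23.   -6.]
-114 92 [-114.  -18.  -18.] [-108.   20.    7.]
-108 84 [-108.  -19.  -17.] [-102.   19.    7.]
-102 25 [-102.  -10.  -13.] [-97.  30.   8.]
-96 109 [-96. -30. -14.] [-90.  29.   8.]
-90 68 [-90. -29. -14.] [-84.  29.   6.]
-84 24 [-84. -17. -13.] [-78.  17.  -8.]
-78 36 [-78. -12. -12.] [-72.  14.  -6.]
-72 42 [-72. -11. -11.] [-66.  19.  -6.]
-66 65 [-66. -12. -11.] [-60.  19.   7.]
-60 62 [-60. -12. -11.] [-54.  18.   7.]
-54 68 [-54. -12. -11.] [-48.  18.  11.]
-48 32 [-48. -10. -11.] [-42.  16.   7.]
-42 7 [-42.  -6. -10.] [-40.  11.  -6.]
-36 50 [-34.  -7. -10.] [-30.  13.  10.]
-30 105 [-30.  -9. -10.] [-24.  12.  11.]
-24 64 [-24.  -9. -10.] [-18.  13.   9.]
-18 57 [-18.  -9. -10.] [-12.  13.  10.]
-12 25 [-12.  -7. -10.] [-10.  12.   9.]
```

View pics/s3c.png

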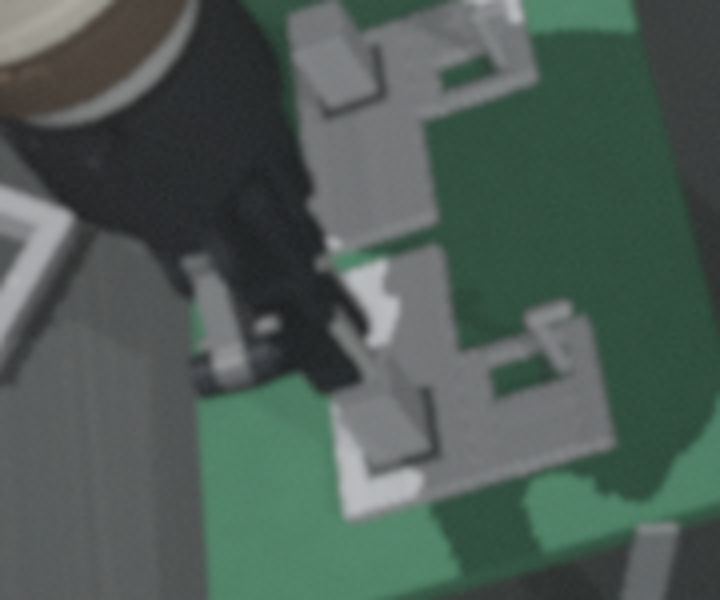

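apply_moves:
  rows:
    - [[0, 0, 0, 0, 0, 0, 0.6], [0, 0, 0, 0, 0, 0, 0.6], [0, 0, 0, 0, 0, 0, 0.6], [0, 0, 0, 0, 0, 0, 0.6], [0, 0, 0, 0, 0, 0, 0.6], [0, 0, 0, 0, 0, 0, 0.6]]

```text
time: 5.25
ee_pos: [0.6227, -0.3515, 0.0782]
tcp_rot: [179.9, 64.9, -3.3]
wrist_force: [-0.2, -0.1, 0.5]
opening: 0.0515
```

```bash
python3 - <<'E'
from h import *
p=shot('wrist','w4');P=cloud(p);o=get_obs();M=Rcur(o).as_matrix();print(o['opening'],o['time'])
t=(P-o['ee_pos'])@M*1000
m=(abs(t[...,1])<60)&(abs(t[...,1])>20)&(t[...,0]<-20)&(t[...,0]>-80)&(abs(t[...,2])<16)
q=t[m]
for a in range(-80,-20,3):
    s=q[(q[:,0]>=a)&(q[:,0]<a+3)]
    if len(s): print(a,len(s),s.min(0).round(),s.max(0).round())
E
```

```text
0.05112738795135221 5.3
-80 619 [-80. -34. -11.] [-77.  31.  12.]
-77 424 [-77. -34. -12.] [-74.  31.  12.]
-74 494 [-74. -41. -11.] [-71.  38.  12.]
-71 492 [-71. -41. -11.] [-68.  38.  12.]
-68 454 [-68. -41. -11.] [-65.  38.  11.]
-65 420 [-65. -41. -11.] [-62.  37.  12.]
-62 415 [-62. -41. -11.] [-59.  37.  12.]
-59 369 [-59. -41. -11.] [-56.  38.  11.]
-56 361 [-56. -41. -11.] [-53.  38.  12.]
-53 320 [-53. -40. -11.] [-50.  36.  12.]
-50 229 [-50. -34. -11.] [-47.  35.  11.]
-47 118 [-47. -33. -10.] [-44.  30.  11.]
-44 42 [-44. -28.  -8.] [-42.  24.   9.]
```

apply_moves:
  rows:
    - [[8, 0, 0, 0, 0, 0, 0.6], [16, 0, 0, 0, 0, 0, 0.6], [24, 0, 0, 0, 0, 0, 0.6], [31, 0, 0, 0, 0, 0, 0.6], [37, 0, 0, 0, 0, 0, 0.6], [40, 0, 0, 0, 0, 0, 0.6], [42, 0, 0, 0, 0, 0, 0.6], [42, 0, 0, 0, 0, 0, 0.6]]

```text
time: 6.1
ee_pos: [0.6405, -0.3525, 0.04]
tcp_rot: [179.9, 65.0, -3.3]
wrist_force: [0.1, -0.2, 0.1]
opening: 0.0511
```

apply_moves:
  rows:
    - [[0, 0, 0, 0, 0, 0, 0.1], [0, 0, 0, 0, 0, 0, 0.1], [0, 0, 0, 0, 0, 0, 0.1], [0, 0, 0, 0, 0, 0, 0.1], [0, 0, 0, 0, 0, 0, 0.1], [0, 0, 0, 0, 0, 0, 0.1]]
  newtons: 90

```text
time: 6.7
ee_pos: [0.6406, -0.3528, 0.0407]
tcp_rot: [179.9, 64.9, -3.3]
wrist_force: [-5.1, -0.3, 5.8]
opening: 0.0187
```

```bash
python3 m2.py w5|grep -v '\[\['; python3 - <<'E'
from h import *
p=cams.camera('wrist');P=cloud(p);o=get_obs();M=Rcur(o).as_matrix();print(o['opening'],o['time'],o['wrist_force'])
t=(P-o['ee_pos'])@M*1000
for v in range(230,330,8): print(v,[t[v,u].round().astype(int).tolist() for u in(298,322,345)])
E
```

```text
6.75 [-34.4   6.6  -9.5  52.   12.6 151.2] [ 0.6406 -0.3528  0.0407]
 [-0.025 -0.998  0.05 ]
 [-0.023 -0.999  0.049]
 [-0.906 -0.    -0.423]]
3.3306690738754696e-16 0.3608587001338119
1.492284477968753 1.411655966687197
top 4653 [320. 344.] rect [23.2 46. ] 0.1 XY [-0.0163 -0.1334] H 0.0422 world [ 0.6102 -0.3495  0.1054]
-0.004 92235 -8.555127778798719e-05
0.003 35924 0.005878769342523481
0.018618938087937853 6.8 [-6.12641051e+00  1.69390923e-03  5.60360301e+00]
230 [[-29, -11, -33], [-34, -1, -34], [-35, 9, -34]]
238 [[-33, -11, -30], [-35, -1, -31], [-36, 9, -31]]
246 [[-35, -11, -27], [-36, -1, -27], [-35, 9, -27]]
254 [[-35, -11, -23], [-34, -1, -23], [-35, 9, -24]]
262 [[-36, -11, -20], [-35, -1, -20], [-34, 9, -20]]
270 [[-36, -11, -17], [-35, -1, -16], [-34, 9, -16]]
278 [[-35, -11, -13], [-36, -1, -13], [-36, 9, -13]]
286 [[-38, -11, -10], [-38, -1, -10], [-38, 9, -10]]
294 [[-43, -11, -8], [-43, -1, -9], [-48, 8, -11]]
302 [[-51, -11, -9], [-51, -1, -9], [-55, 8, -11]]
310 [[-58, -10, -9], [-56, -1, -8], [-58, 8, -9]]
318 [[-65, -10, -9], [-65, -1, -9], [-65, 7, -9]]
326 [[-71, -9, -9], [-70, -1, -8], [-70, 7, -8]]
```

View pics/w5.png

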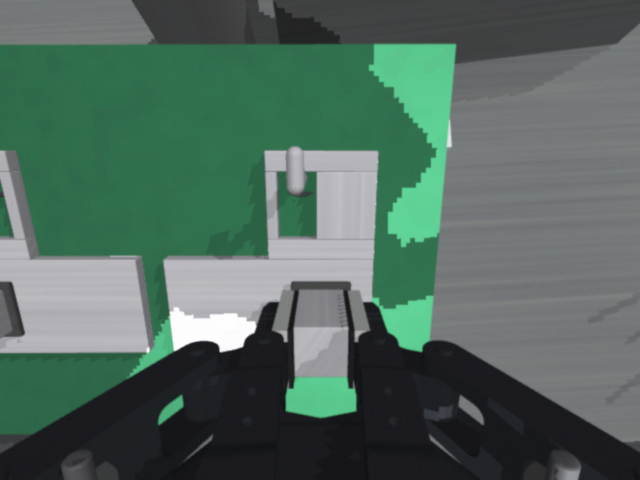

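apply_moves:
  rows:
    - [[0, 0, -4, 0, 0, 0, 0.1], [0, 0, -8, 0, 0, 0, 0.1], [0, 0, -12, 0, 0, 0, 0.1], [0, 0, -15, 0, 0, 0, 0.1], [0, 0, -16, 0, 0, 0, 0.1], [0, 0, -16, 0, 0, 0, 0.1], [-3, 0, -16, 0, 0, 0, 0.1], [-6, 0, -16, 0, 0, 0, 0.1]]
  newtons: 90

```text
time: 7.6
ee_pos: [0.652, -0.353, 0.052]
tcp_rot: [180.0, 65.0, -3.2]
wrist_force: [0.4, -0.2, -3.0]
opening: 0.0186
```

```bash
python3 -c "
from h import *
shot('wrist','w6');o=get_obs();print(o['wrist_force'],o['torque'],o['opening'])"
```

```text
[ 0.96860103 -0.22324174 -3.43889429] [-0.04737634  0.60987539 -0.03547722] 0.018850031898251022
```

View pics/w6.png

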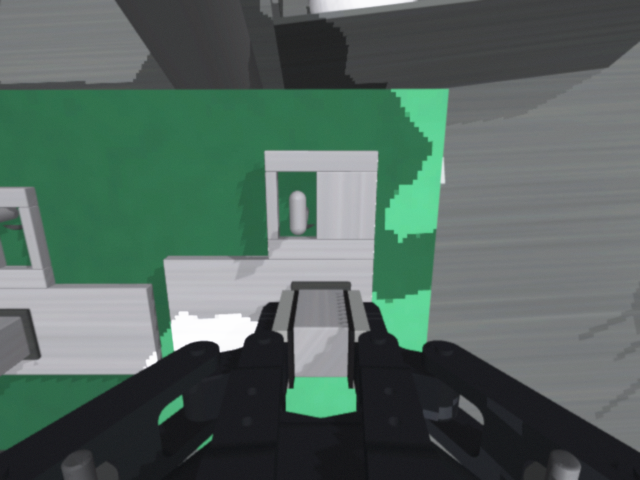

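apply_moves:
  rows:
    - [[-10, 0, 0, 0, 0, 0, 0.1], [-20, 0, 0, 0, 0, 0, 0.1], [-32, 0, 0, 0, 0, 0, 0.1], [-45, 0, 0, 0, 0, 0, 0.1], [-60, 0, 0, 0, 0, 0, 0.1], [-80, 0, 0, 0, 0, 0, 0.1], [-100, 0, 0, 0, 0, 0, 0.1], [-110, 0, 0, 0, 0, 0, 0.1], [-110, 0, 0, 0, 0, 0, 0.1]]

```text
time: 8.55
ee_pos: [0.6059, -0.3512, 0.1553]
tcp_rot: [179.6, 64.8, -3.6]
wrist_force: [0.3, -0.4, -3.0]
opening: 0.0192
```

```bash
cat > m3.py <<'E'
# plate pose in tool frame, from wrist cam: plate face plane & edges
import sys
from h import *
p=shot('wrist',sys.argv[1]);P=cloud(p);o=get_obs();M=Rcur(o).as_matrix();print(o['time'],o['ee_pos'].round(4),o['q'].round(1),o['wrist_force'].round(1),o['opening'])
t=(P-o['ee_pos'])@M*1000
m=(p['range_z']>0)&(abs(t[...,1])<90)&(abs(t[...,2])<90)&(abs(t[...,0]+36)<8)
l,lab,st,ce=cv2.connectedComponentsWithStats(m.astype(np.uint8)); k=1+st[1:,4].argmax(); q=t[lab==k]
for _ in range(5):
    A=np.c_[q[:,1:],np.ones(len(q))]; c=np.linalg.lstsq(A,q[:,0],rcond=None)[0]; r=q[:,0]-A@c; q=q[abs(r)<2]
print('face x=%.4f y+%.4f z+%.2f'%tuple(c),len(q))
yz=q[:,1:].astype(np.float32); rr=cv2.minAreaRect(yz); print('rect',rr, 'min',yz.min(0),'max',yz.max(0))
# leg end: rows by z;
for a in range(-90,40,6):
    s=yz[(yz[:,1]>=a)&(yz[:,1]<a+6)]
    if len(s): print(a,len(s),np.percentile(s[:,0],[1,99]).round(1))
# leg far edge (zmin) versus y: slope gives yaw
a=[];
for y in range(-20,30,3):
    s=yz[(yz[:,0]>=y)&(yz[:,0]<y+3)]
    if len(s): a.append((y+1.5,s[:,1].min()))
print(np.round(a,1).tolist())
E
python3 m3.py w7
```

```text
8.6 [ 0.6058 -0.3509  0.1536] [-36.2   1.   -2.9  64.6  13.3 149.6] [ 0.  -0.4 -3.1] 0.018347111691473225
face x=-0.0014 y+-0.0016 z+-36.73 20470
rect ((-23.84636688232422, -22.217002868652344), (90.35371398925781, 89.10813903808594), 0.032820962369441986) min [-69.039665 -66.75482 ] max [21.351969 22.324015]
-72 235 [-23.1  20.5]
-66 1789 [-23.1  20.8]
-60 1201 [-23.4  20.8]
-54 1076 [-23.3  20.9]
-48 1043 [-23.4  20.9]
-42 984 [-23.4  20.8]
-36 1096 [-23.4  20.9]
-30 1440 [-23.2  20.6]
-24 2430 [-67.5  20.2]
-18 2736 [-67.9  20.1]
-12 1870 [-67.9  20.4]
-6 1395 [-68.   20.1]
0 1123 [-68.4 -28.3]
6 1011 [-68.2 -30.6]
12 821 [-68.5 -33.3]
18 220 [-68.6 -37.3]
[[-18.5, -66.7], [-15.5, -66.7], [-12.5, -66.8], [-9.5, -66.7], [-6.5, -66.7], [-3.5, -66.7], [-0.5, -66.8], [2.5, -66.7], [5.5, -66.7], [8.5, -66.7], [11.5, -66.7], [14.5, -66.7], [17.5, -66.7], [20.5, -66.7]]
```

View pics/w7.png

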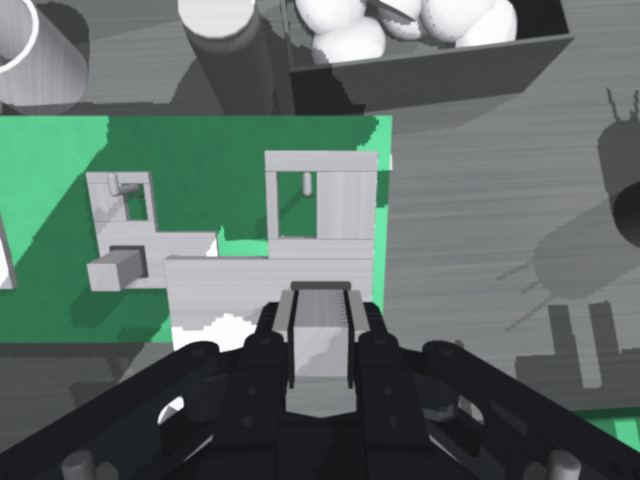

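```bash
cat >> h.py <<'E'
TR=np.array([.5725,.1727]); TY=-20.1
def tray(x,y):
    a=np.radians(TY); return TR+np.array([[np.cos(a),-np.sin(a)],[np.sin(a),np.cos(a)]])@np.array([x,y])/1000
def flat(yaw): # tool with plate x at yaw, tool y=-plate y
    y=R.from_euler('z',yaw,degrees=True).as_matrix()@[0,1,0]
    return toolR(-1,np.array([0,0,-1.]),y)
E
python3 - <<'E'
from h import *
move([.50,-.08,.20],flat(65))
print(tray(46,24),tray(-46,-24))
E
```

```text
shift [ -93.8 -264.4   89.5] rv [-1.17  -0.384 -0.262] ang 72.2 dist 295.0
[0.62394617 0.17942992] [0.52105383 0.16597008]
```

apply_moves:
  rows:
    - [[-25, -10, 15, -0.06, -0.02, -0.01, 0.1], [-50, -35, 30, -0.18, -0.06, -0.04, 0.1], [-72, -65, 45, -0.32, -0.1, -0.07, 0.1], [-85, -100, 60, -0.46, -0.15, -0.1, 0.1], [-94, -135, 70, -0.6, -0.2, -0.13, 0.1], [-94, -170, 80, -0.74, -0.24, -0.165, 0.1], [-94, -205, 85, -0.88, -0.29, -0.2, 0.1], [-94, -240, 89, -1.02, -0.335, -0.23, 0.1], [-94, -264, 89, -1.14, -0.374, -0.256, 0.1], [-94, -264, 89, -1.17, -0.384, -0.262, 0.1], [-94, -264, 89, -1.17, -0.384, -0.262, 0.1], [-94, -264, 89, -1.17, -0.384, -0.262, 0.1]]

```text
time: 9.8
ee_pos: [0.5004, -0.0808, 0.1998]
tcp_rot: [-177.3, 90.0, 67.6]
wrist_force: [0.3, 0.2, -2.4]
opening: 0.0186
```

```bash
python3 m3.py w8 | head -4; python3 - <<'E'
from h import *
move([*tray(46,24),.13],flat(TY+180))
E
```

```text
9.85 [ 0.5003 -0.0811  0.2001] [ -9.2  -0.8   5.   95.8   0.  105.9] [-0.6 -0.5 -2.2] 0.018440208582397533
face x=-0.0005 y+-0.0029 z+-34.74 20469
rect ((-23.834156036376953, -23.300918579101562), (90.31055450439453, 89.54389953613281), 0.2163814902305603) min [-69.143196 -67.92233 ] max [21.428587 21.38533 ]
-72 587 [-23.1  20.6]
shift [  70.2    1.1 -288.4] rv [-1.659  0.    -0.   ] ang 95.1 dist 297.0
```

View pics/w8.png

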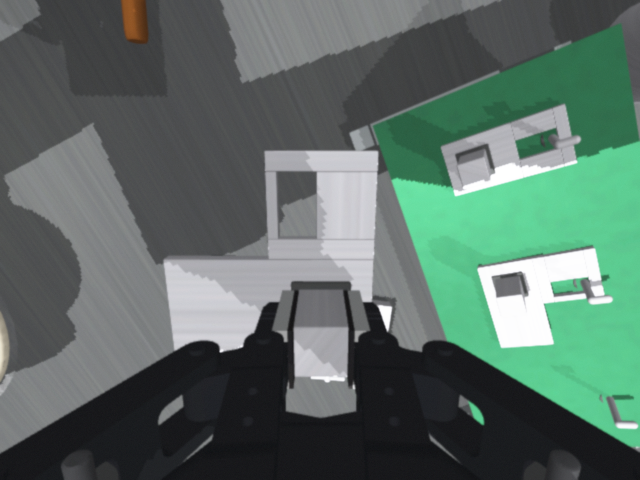

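apply_moves:
  rows:
    - [[0, 0, -20, -0.14, 0, 0, 0.1], [0, 0, -50, -0.28, 0, 0, 0.1], [0, 0, -80, -0.42, 0, 0, 0.1], [10, 0, -110, -0.56, 0, 0, 0.1], [20, 0, -140, -0.7, 0, 0, 0.1], [30, 0, -170, -0.84, 0, 0, 0.1], [40, 1, -200, -0.98, 0, 0, 0.1], [50, 1, -230, -1.12, 0, 0, 0.1], [60, 1, -255, -1.26, 0, 0, 0.1], [65, 1, -275, -1.4, 0, 0, 0.1], [70, 1, -285, -1.54, 0, 0, 0.1], [70, 1, -288, -1.65, 0, 0, 0.1], [70, 1, -288, -1.659, 0, 0, 0.1], [70, 1, -288, -1.659, 0, 0, 0.1]]

```text
time: 11.25
ee_pos: [0.6238, 0.1781, 0.1303]
tcp_rot: [44.9, 90.0, 24.6]
wrist_force: [-0.0, -0.4, -3.4]
opening: 0.0187
```

```bash
python3 m3.py w9 | head -4; python3 - <<'E'
from h import *
move([*tray(46,24),.13],flat(TY+180))
shot('scene','c9')
E
```

```text
11.3 [0.6238 0.1782 0.1305] [15.9 18.  18.3 90.3  0.  36.3] [ 0.2  0.3 -2.9] 0.018867434089828498
face x=-0.0009 y+-0.0031 z+-34.80 20473
rect ((-21.244640350341797, -22.645984649658203), (90.28685760498047, 89.48893737792969), 0.1222214475274086) min [-66.46354 -67.31519] max [23.976168 22.052221]
-72 449 [-20.5  23.2]
shift [ 0.5  1.2 -0.3] rv [-0.005  0.001 -0.001] ang 0.3 dist 1.0
```

View pics/w9.png

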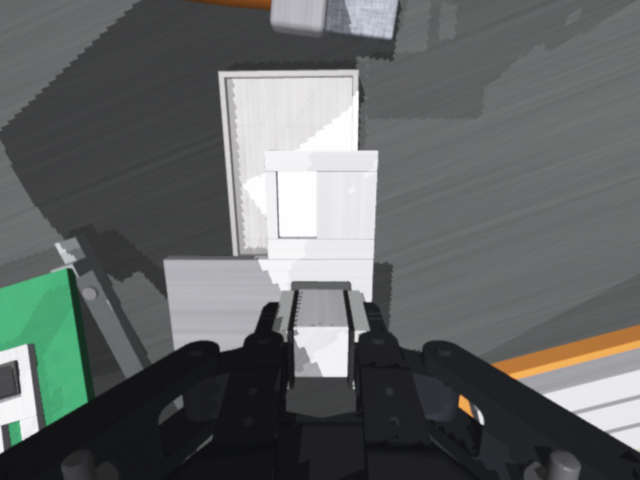

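View pics/c9.png

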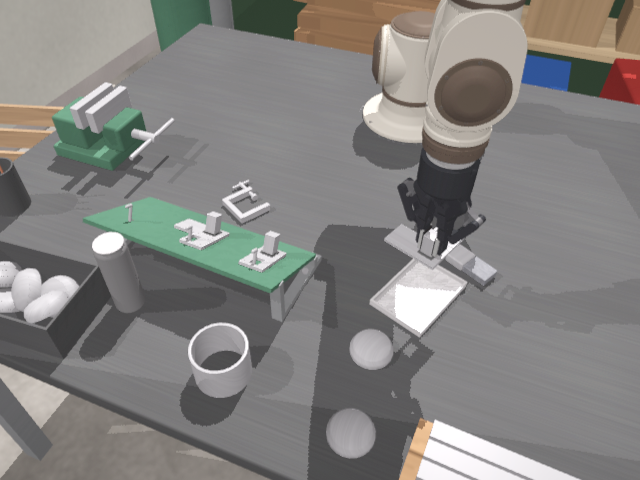

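```bash
python3 - <<'E'
from h import *
p=cams.camera('wrist');P=cloud(p).copy(); P[...,:2]-=[-.0007,.0013]
a=np.radians(TY); c,s=np.cos(a),np.sin(a)
d=(P[...,:2]-TR)*1000; X=d[...,0]*c+d[...,1]*s; Y=-d[...,0]*s+d[...,1]*c; Z=P[...,2]*1000
ok=p['range_z']>0
print('floor z',np.median(Z[ok&(abs(X+30)<10)&(abs(Y)<20)]),'bench',np.median(Z[ok&(X<-90)&(X>-110)&(abs(Y)<20)]))
rim=ok&(Z>8.5)&(Z<16)&(abs(X)<90)&(abs(Y)<65)
# end rim (X~-73.5): per Y bin min,max
for y in range(-48,50,12):
    q=X[rim&(Y>y)&(Y<y+12)&(X<-60)]
    if len(q): print('y',y,len(q),np.percentile(q,[3,50,97]).round(1))
for x in range(-72,75,12):
    for sg in(-1,1):
        q=Y[rim&(X>x)&(X<x+12)&(sg*Y>42)]
        if len(q)>5: print('x',x,sg,len(q),np.percentile(q,[3,50,97]).round(1))
E
```

```text
floor z 4.495732281801473 bench 1.4630225259900098
y -48 102 [-75.  -72.8 -70.9]
y -36 109 [-75.2 -73.  -71.1]
y -24 112 [-75.1 -72.8 -71. ]
y -12 107 [-75.  -72.8 -71.2]
y 0 96 [-75.  -72.9 -71.2]
y 12 97 [-74.9 -72.8 -71.3]
y 24 110 [-75.5 -73.4 -71.4]
y 36 112 [-75.5 -73.3 -71.5]
y 48 120 [-75.2 -67.6 -60.6]
x -72 -1 128 [-53.7 -51.  -43.5]
x -72 1 109 [43.4 49.4 51.7]
x -60 -1 109 [-53.7 -51.4 -49.6]
x -60 1 100 [48.2 50.2 52. ]
x -48 -1 102 [-53.5 -51.3 -49.5]
x -48 1 94 [48.2 50.  52.3]
x -36 -1 96 [-53.4 -51.3 -49.5]
x -36 1 79 [48.4 50.1 51.8]
x -24 -1 94 [-53.4 -51.  -49.4]
x -24 1 50 [48.6 50.3 52. ]
x -12 -1 96 [-53.3 -51.  -49.3]
x 0 -1 87 [-53.4 -51.  -49.3]
x 12 -1 88 [-53.3 -50.9 -49.2]
x 24 -1 83 [-52.9 -50.8 -49. ]
x 36 -1 83 [-53.  -50.6 -49. ]
x 48 -1 77 [-52.9 -50.7 -48.9]
x 60 -1 77 [-52.9 -50.2 -45.9]
```

```bash
sed -i 's/^TR=.*/TR=np.array([.5728,.1723]); TY=-19.75/' h.py; python3 - <<'E'
from h import *
move([*tray(46.3,24),.13],flat(TY+180))
move([*tray(46.3,24),-.008],flat(TY+180))
E
```

```text
shift [0.5 1.  0.4] rv [-0.009  0.001 -0.001] ang 0.5 dist 1.0
shift [138.5   0.9   0.3] rv [-0.009  0.001 -0.001] ang 0.5 dist 139.0
```

apply_moves:
  rows:
    - [[20, 1, 0.3, -0.009, 0.001, 0, 0.1], [45, 1, 0.3, -0.009, 0.001, 0, 0.1], [70, 1, 0.3, -0.009, 0.001, 0, 0.1], [95, 1, 0.3, -0.009, 0.001, 0, 0.1], [115, 1, 0.3, -0.009, 0.001, 0, 0.1], [128, 1, 0.3, -0.009, 0.001, 0, 0.1], [134, 1, 0.3, -0.009, 0.001, 0, 0.1], [136, 1, 0.3, -0.009, 0.001, 0, 0.1], [136, 1, 0.3, -0.009, 0.001, 0, 0.1]]

```text
time: 12.3
ee_pos: [0.6249, 0.1794, -0.0047]
tcp_rot: [65.1, 89.9, 45.3]
wrist_force: [0.2, -0.3, -2.7]
opening: 0.0186
```

```bash
cat > m4.py <<'E'
import sys
from h import *
o=get_obs();M=Rcur(o).as_matrix();print(o['time'],o['ee_pos'].round(4),o['wrist_force'].round(1),'tray xy',end=' ')
a=np.radians(TY);c,s=np.cos(a),np.sin(a);d=(o['ee_pos'][:2]-TR)*1000;print((d[0]*c+d[1]*s).round(2),(-d[0]*s+d[1]*c).round(2))
for n in sys.argv[2:]:
    p=shot(n,sys.argv[1]+n)
    if n=='side': q=p['pixels'][170:290,220:400]
    elif n=='scene': q=p['pixels'][220:360,340:520]
    else: continue
    cv2.imwrite('pics/%s%sc.png'%(sys.argv[1],n),cv2.resize(q[...,::-1],None,fx=4,fy=4,interpolation=cv2.INTER_CUBIC))
E
python3 m4.py d1 side scene wrist; python3 - <<'E'
from h import *
move([*tray(46.3,24),-.02],flat(TY+180))
E
```

```text
12.3 [ 0.6249  0.1794 -0.0047] [ 0.2 -0.3 -2.7] tray xy 46.68 24.26
shift [15.7 -0.5 -0.5] rv [-0.     0.001 -0.002] ang 0.1 dist 16.0
```

View pics/d1scenec.png

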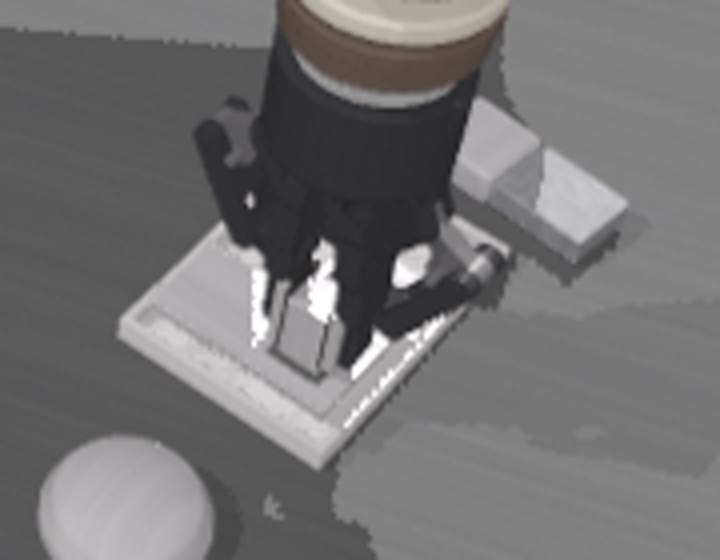

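View pics/d1wrist.png

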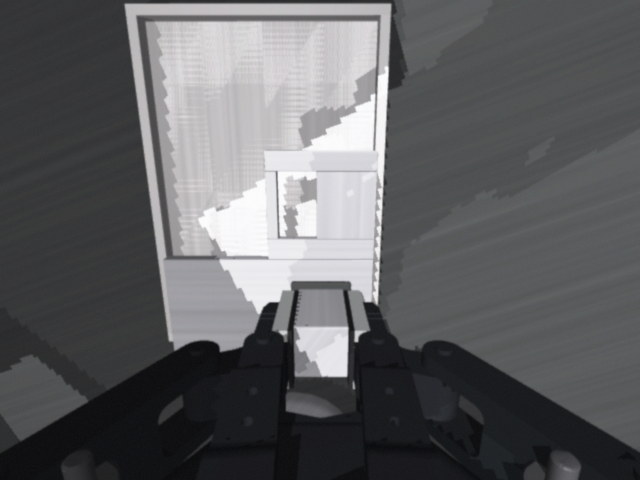

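apply_moves:
  rows:
    - [[4, -0.3, -0.4, 0, 0, 0, 0.1], [8, -0.3, -0.4, 0, 0, 0, 0.1], [12, -0.3, -0.4, 0, 0, 0, 0.1], [15, -0.3, -0.4, 0, 0, 0, 0.1], [17, -0.3, -0.4, 0, 0, 0, 0.1], [18, -0.3, -0.4, 0, 0, 0, 0.1], [18, -0.3, -0.4, 0, 0, 0, 0.1]]

```text
time: 13.15
ee_pos: [0.6246, 0.1794, -0.0225]
tcp_rot: [60.0, 89.9, 40.2]
wrist_force: [-0.0, 0.3, -3.5]
opening: 0.0187
```

apply_moves:
  rows:
    - [[1, 0, 0, 0, 0, 0, 0.1], [2, 0, 0, 0, 0, 0, 0.1], [2.5, 0, 0, 0, 0, 0, 0.1], [2.5, 0, 0, 0, 0, 0, 0.1]]

```text
time: 13.55
ee_pos: [0.6248, 0.1794, -0.0244]
tcp_rot: [52.1, 89.9, 32.3]
wrist_force: [-0.8, -1.0, 2.1]
opening: 0.0188
```

apply_moves:
  rows:
    - [[1, 0, 0, 0, 0, 0, 0.1], [1, 0, 0, 0, 0, 0, 0.1]]

```text
time: 13.75
ee_pos: [0.6248, 0.1794, -0.0245]
tcp_rot: [48.8, 89.8, 29.0]
wrist_force: [-3.9, -1.2, 6.6]
opening: 0.0187
```

```bash
python3 m4.py d2 scene wrist
```

```text
13.75 [ 0.6248  0.1794 -0.0245] [-3.9 -1.2  6.6] tray xy 46.58 24.24
```

View pics/d2wrist.png

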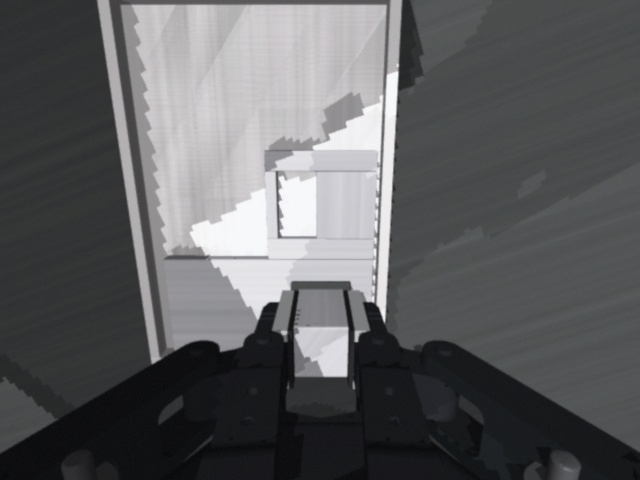

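View pics/d2scenec.png

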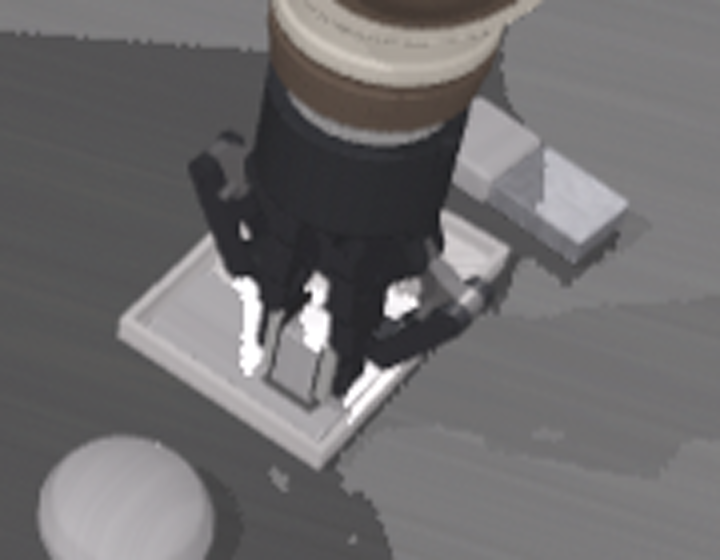

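apply_moves:
  rows:
    - [[0, 0, 0, 0, 0, 0, 0.5], [0, 0, 0, 0, 0, 0, 0.5], [0, 0, 0, 0, 0, 0, 0.5], [0, 0, 0, 0, 0, 0, 0.5], [-10, 0, 0, 0, 0, 0, 0.5], [-25, 0, 0, 0, 0, 0, 0.5], [-50, 0, 0, 0, 0, 0, 0.5], [-90, 0, 0, 0, 0, 0, 0.5], [-130, 0, 0, 0, 0, 0, 0.5], [-180, 0, 0, 0, 0, 0, 0.5], [-210, 0, 0, 0, 0, 0, 0.6], [-220, 0, 0, 0, 0, 0, 0.6]]

```text
time: 15.05
ee_pos: [0.6253, 0.1794, 0.2016]
tcp_rot: [39.5, 89.4, 19.7]
wrist_force: [-0.1, -1.0, -0.2]
opening: 0.0509
```

```bash
python3 m4.py d3 wrist; cat > m5.py <<'E'
from h import *
import sys
p=cams.camera('wrist');P=cloud(p).copy();P[...,:2]-=[-.0007,.0013]
a=np.radians(TY); c,s=np.cos(a),np.sin(a)
d=(P[...,:2]-TR)*1000; X=d[...,0]*c+d[...,1]*s; Y=-d[...,0]*s+d[...,1]*c; Z=P[...,2]*1000
ok=p['range_z']>0
print('bench',np.median(Z[ok&(abs(X)<120)&(X<-85)&(abs(Y)<40)]))
for n,sx in(('hi',1),('lo',-1)):
    m=ok&(Z>38)&(Z<55)&(sx*X>20)&(sx*X<75)&(abs(Y)<50)
    if m.sum()>30: print(n,'lug',m.sum(),cv2.minAreaRect(np.c_[X[m],Y[m]].astype(np.float32)),'z',np.median(Z[m]))
for nm,x0,x1,y0,y1 in(('A leg',0,18,4,17),('A foot end',35,65,-40,-15),('A corner',60,66,0,40),('floor',-60,-30,-35,35),('B leg',-65,-30,30,42),('B foot',-18,0,-40,-5)):
    m=ok&(X>x0)&(X<x1)&(Y>y0)&(Y<y1)
    if m.sum()>20: q=np.c_[X[m],Y[m],np.ones(m.sum())]; k=np.linalg.lstsq(q,Z[m],rcond=None)[0]; print(nm,m.sum(),np.median(Z[m]).round(2),'slopes',k[:2].round(3))
m=ok&(abs(X)<90)&(abs(Y)<60)&(Z>9.5)&(Z<15)
for sg,ax,nm in((1,X,'X'),(-1,X,'X'),(1,Y,'Y'),(-1,Y,'Y')):
    lim=60 if nm=='X' else 44
    q=ax[m&(sg*ax>lim)];print('rim',nm,sg,len(q),np.percentile(q,[2,98]).round(1) if len(q) else '')
E
python3 m5.py
```

```text
15.05 [0.6253 0.1794 0.2016] [-0.1 -1.  -0.2] tray xy 47.04 24.46
bench 1.4011907957426906
hi lug 457 ((47.13943862915039, 24.25748634338379), (19.073760986328125, 19.40949249267578), 89.80150604248047) z 46.3283721328055
A leg 233 4.98 slopes [ 0.135 -0.432]
A foot end 9745 303.06 slopes [-2.194  1.474]
A corner 91 10.73 slopes [-0.01   0.017]
floor 2265 4.47 slopes [ 0.006 -0.   ]
B leg 458 4.46 slopes [ 0.003 -0.   ]
B foot 616 4.41 slopes [0.003 0.001]
rim X 1 1083 [60.6 74.5]
rim X -1 675 [-75.3 -61.2]
rim Y 1 918 [44.3 52.7]
rim Y -1 763 [-53.2 -45.5]
```

View pics/d3wrist.png

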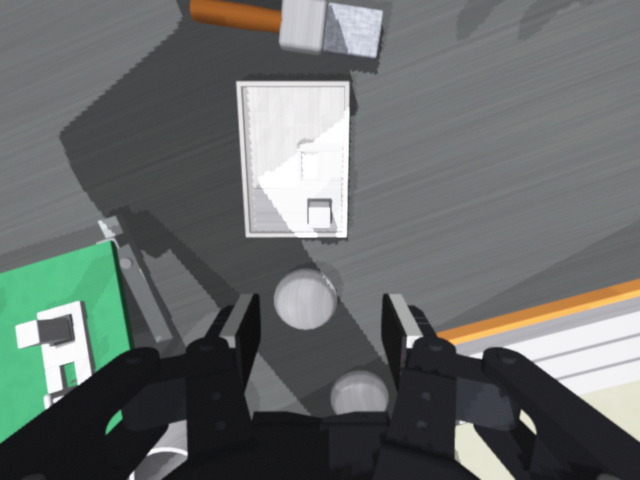

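```bash
sed -i 's/B_LUG=.*/B_LUG=np.array([.6182,-.2033,.1046])/' h.py; python3 - <<'E'
from h import *
move([.53,-.03,.20],flat(65)); print(get_obs()['q'].round(1))
E
```

```text
shift [  -2.9 -229.1  -18.6] rv [ 1.662  0.    -0.007] ang 95.2 dist 230.0
[16.  19.3 27.5 97.8  0.  35.8]
```

apply_moves:
  rows:
    - [[-3, -20, -2, 0.15, 0, 0, 0.6], [-3, -45, -4, 0.3, 0, 0, 0.6], [-3, -70, -6, 0.45, 0, 0, 0.6], [-3, -95, -8, 0.6, 0, 0, 0.6], [-3, -120, -10, 0.75, 0, 0, 0.6], [-3, -145, -12, 0.9, 0, 0, 0.6], [-3, -170, -14, 1.05, 0, 0, 0.6], [-3, -190, -16, 1.2, 0, 0, 0.6], [-3, -210, -18, 1.35, 0, 0, 0.6], [-3, -222, -18, 1.5, 0, 0, 0.6], [-3, -229, -18, 1.64, 0, 0, 0.6], [-3, -229, -18, 1.66, 0, 0, 0.6]]

```text
time: 16.35
ee_pos: [0.5297, -0.0308, 0.1986]
tcp_rot: [146.7, 89.7, 31.6]
wrist_force: [-0.0, 0.4, -0.5]
opening: 0.0514
```

```bash
python3 - <<'E'
from h import *
move(B_LUG+.02*ez,toolR(-1)); print(get_obs()['q'].round(1))
E
```

```text
shift [ 75.7 145.3 122.1] rv [1.167 0.379 0.259] ang 71.8 dist 204.0
[ -3.4   2.2   7.8  95.4   0.2 111.7]
```

apply_moves:
  rows:
    - [[0, 15, 12, 0.13, 0.04, 0.03, 0.6], [0, 32, 26, 0.26, 0.085, 0.06, 0.6], [0, 50, 40, 0.39, 0.13, 0.09, 0.6], [5, 70, 55, 0.52, 0.17, 0.12, 0.6], [10, 90, 70, 0.65, 0.21, 0.145, 0.6], [20, 110, 85, 0.78, 0.255, 0.175, 0.6], [35, 125, 100, 0.91, 0.3, 0.2, 0.6], [50, 140, 115, 1.04, 0.34, 0.23, 0.6], [65, 145, 122, 1.14, 0.37, 0.255, 0.6], [76, 145, 122, 1.167, 0.379, 0.259, 0.6], [76, 145, 122, 1.167, 0.379, 0.259, 0.6], [76, 145, 122, 1.167, 0.379, 0.259, 0.6]]

```text
time: 17.55
ee_pos: [0.6094, -0.2021, 0.122]
tcp_rot: [179.9, 65.0, -3.0]
wrist_force: [0.1, -0.9, 0.7]
opening: 0.0511
```

```bash
python3 m2.py w20 | grep -v '\[\['; python3 - <<'E'
from h import *
move(B_LUG-.071*ez,toolR(-1)); print(get_obs()['q'].round(1))
E
```

```text
17.6 [-22.4  -9.  -15.9  59.3   8.  162.3] [ 0.6098 -0.2023  0.1228]
 [-0.023 -0.999  0.047]
 [-0.023 -0.999  0.049]
 [-0.906 -0.    -0.423]]
2.498001805406602e-16 0.2587780434170797
1.7848178844968716 1.7438753867097616
top 1287 [126. 262.] rect [20.  21.3] 0.7 XY [-0.017   0.1306] H 0.0413 world [ 0.6242 -0.0858  0.1043]
top 1169 [324. 263.] rect [20.4 19.6] 0.0 XY [-0.0172  0.013 ] H 0.0416 world [ 0.6176 -0.2032  0.1044]
-0.004 104797 -7.520527652958787e-05
0.003 16714 0.005955184200850588
shift [91.1  0.6  0.1] rv [ 0.002 -0.     0.   ] ang 0.1 dist 91.0
[-22.4  -9.  -15.9  59.3   8.  162.3]
```

View pics/w20.png

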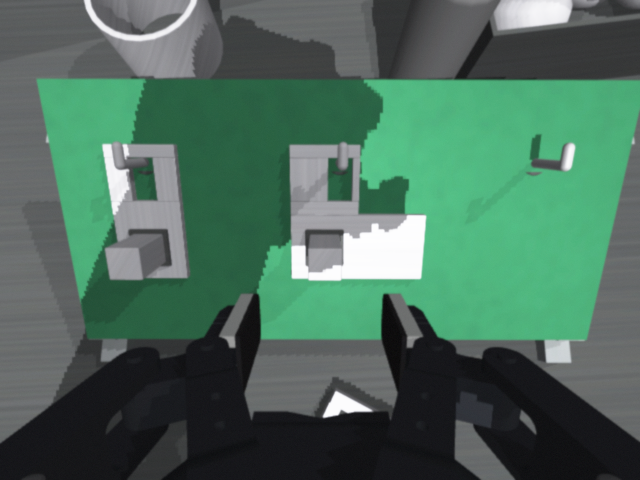

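apply_moves:
  rows:
    - [[15, 1, 0, 0, 0, 0, 0.6], [35, 1, 0, 0, 0, 0, 0.6], [50, 1, 0, 0, 0, 0, 0.6], [62, 1, 0, 0, 0, 0, 0.6], [72, 1, 0, 0, 0, 0, 0.6], [80, 1, 0, 0, 0, 0, 0.6], [87, 1, 0, 0, 0, 0, 0.6], [90, 1, 0, 0, 0, 0, 0.6], [91, 1, 0, 0, 0, 0, 0.6], [91, 1, 0, 0, 0, 0, 0.6]]

```text
time: 18.6
ee_pos: [0.6483, -0.2054, 0.0407]
tcp_rot: [179.9, 65.0, -3.1]
wrist_force: [-0.3, -0.4, -0.2]
opening: 0.0514
```

apply_moves:
  rows:
    - [[0, 0, 0, 0, 0, 0, 0.1], [0, 0, 0, 0, 0, 0, 0.1], [0, 0, 0, 0, 0, 0, 0.1], [0, 0, 0, 0, 0, 0, 0.1], [0, 0, 0, 0, 0, 0, 0.1], [0, 0, 0, 0, 0, 0, 0.1]]
  newtons: 90

```text
time: 19.2
ee_pos: [0.6484, -0.2055, 0.0415]
tcp_rot: [179.8, 64.9, -3.1]
wrist_force: [-6.0, 0.8, 5.8]
opening: 0.0189
```

```bash
python3 m3.py w21|head -1
```

```text
19.25 [ 0.6484 -0.2055  0.0415] [-21.2  -2.5 -19.   49.5   7.5 163.4] [-4.7  0.4  6.1] 0.01877412761590807
```

View pics/w21.png

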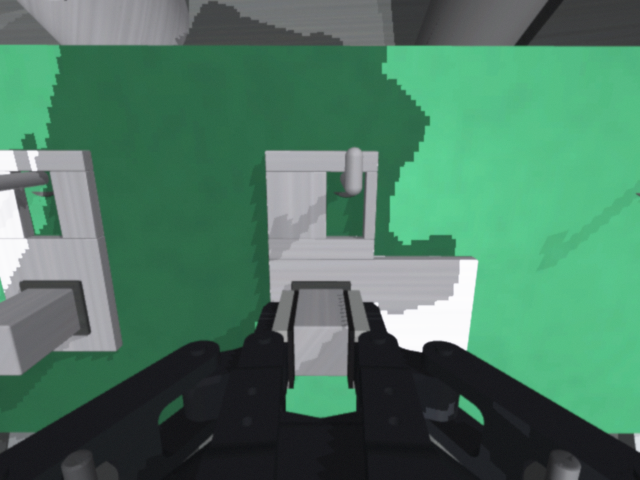

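apply_moves:
  rows:
    - [[0, 0, -4, 0, 0, 0, 0.1], [0, 0, -8, 0, 0, 0, 0.1], [0, 0, -12, 0, 0, 0, 0.1], [0, 1, -15, 0, 0, 0, 0.1], [0, 1, -16, 0, 0, 0, 0.1], [0, 1, -16, 0, 0, 0, 0.1], [-3, 1, -16, 0, 0, 0, 0.1], [-6, 1, -16, 0, 0, 0, 0.1]]

```text
time: 20.05
ee_pos: [0.6597, -0.2069, 0.0529]
tcp_rot: [179.9, 65.0, -3.1]
wrist_force: [0.6, -0.5, -3.9]
opening: 0.0186
```

```bash
python3 m3.py w22|head -1
```

```text
20.1 [ 0.6599 -0.207   0.0537] [-20.9  -1.2 -16.4  50.8   7.4 163.7] [ 0.6 -0.7 -2.9] 0.018465862761619878
```

View pics/w22.png

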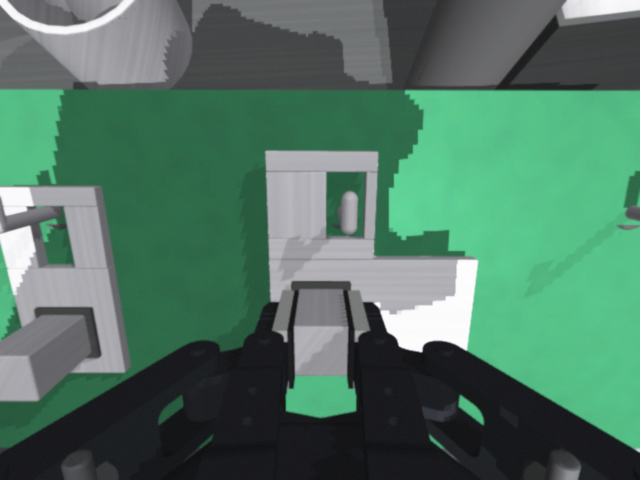

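Peg tip sits mid-slot (349,212); pull straight out.

apply_moves:
  rows:
    - [[-10, 0, 0, 0, 0, 0, 0.1], [-20, 0, 0, 0, 0, 0, 0.1], [-32, 0, 0, 0, 0, 0, 0.1], [-45, 0, 0, 0, 0, 0, 0.1], [-60, 0, 0, 0, 0, 0, 0.1], [-80, 0, 0, 0, 0, 0, 0.1], [-100, 0, 0, 0, 0, 0, 0.1], [-130, 0, 0, 0, 0, 0, 0.1], [-150, 0, 0, 0, 0, 0, 0.1], [-150, 0, 0, 0, 0, 0, 0.1], [-150, 0, 0, 0, 0, 0, 0.1]]

```text
time: 21.2
ee_pos: [0.5965, -0.2037, 0.1901]
tcp_rot: [179.8, 64.9, -3.2]
wrist_force: [0.0, -0.9, -5.5]
opening: 0.0184
```

```bash
python3 m3.py w23|head -4; python3 - <<'E'
from h import *
print(tray(-46.6,-24.2))
move([*tray(-46.6,-24.2),.14],flat(TY+90))
E
```

```text
21.25 [ 0.5963 -0.2035  0.1887] [-23.1 -10.5  -9.9  66.9   8.3 161.6] [ 0.8 -0.7 -4.3] 0.018398783278669745
face x=0.0010 y+-0.0022 z+-35.52 20258
rect ((21.285377502441406, -21.740802764892578), (90.2920150756836, 89.7672348022461), 0.3278529942035675) min [-23.899065 -66.67412 ] max [66.290985 23.280432]
-72 223 [-23.1  20.4]
[0.52076361 0.16527046]
shift [   3.9 -364.4  106.2] rv [-1.256 -0.374 -0.279] ang 76.8 dist 380.0
```

apply_moves:
  rows:
    - [[-30, -15, 10, -0.06, -0.02, -0.015, 0.1], [-50, -45, 25, -0.18, -0.05, -0.04, 0.1], [-55, -80, 40, -0.31, -0.09, -0.07, 0.1], [-55, -115, 55, -0.44, -0.13, -0.1, 0.1], [-50, -150, 65, -0.57, -0.17, -0.13, 0.1], [-45, -185, 75, -0.7, -0.21, -0.155, 0.1], [-40, -220, 85, -0.83, -0.25, -0.185, 0.1], [-30, -255, 92, -0.96, -0.285, -0.21, 0.1], [-20, -290, 98, -1.08, -0.32, -0.24, 0.1], [-10, -325, 103, -1.18, -0.35, -0.26, 0.1], [0, -350, 106, -1.24, -0.37, -0.275, 0.1], [4, -364, 106, -1.256, -0.374, -0.279, 0.1], [4, -364, 106, -1.256, -0.374, -0.279, 0.1], [4, -364, 106, -1.256, -0.374, -0.279, 0.1]]

```text
time: 22.65
ee_pos: [0.5209, 0.1645, 0.1395]
tcp_rot: [8.8, 90.0, -101.1]
wrist_force: [-0.1, -0.5, -4.3]
opening: 0.0189
```

```bash
python3 m3.py w24|head -4; python3 m4.py d4 scene; python3 - <<'E'
from h import *
move([*tray(-46.6,-24.2),-.004],flat(TY+90))
E
```

```text
22.7 [0.521  0.1641 0.1401] [ 17.5   3.6   2.9  89.2  -0.  127.4] [ 0.   0.  -3.7] 0.018675819942421356
face x=0.0025 y+-0.0040 z+-33.65 20221
rect ((21.403125762939453, -23.057369232177734), (90.4845199584961, 89.8896713256836), 0.3121108114719391) min [-23.812101 -68.01709 ] max [66.562096 22.016375]
-72 668 [-22.9  20.8]
22.7 [0.521  0.1641 0.1401] [ 0.   0.  -3.7] tray xy -45.98 -25.18
shift [144.4  -0.9  -1. ] rv [-0.002 -0.001 -0.001] ang 0.1 dist 144.0
```

View pics/w24.png

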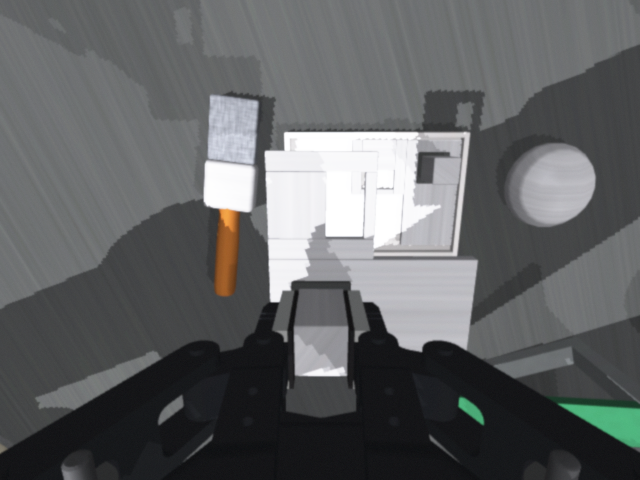

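View pics/d4scene.png

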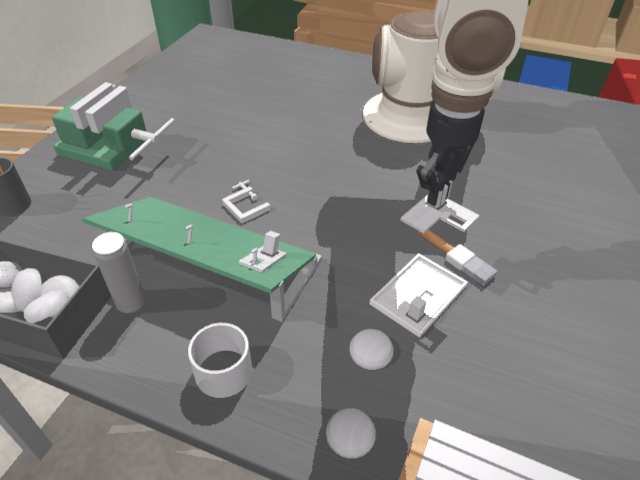

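apply_moves:
  rows:
    - [[20, -0.9, -1.5, 0, 0, 0, 0.1], [45, -0.9, -1.5, 0, 0, 0, 0.1], [70, -0.9, -1.5, 0, 0, 0, 0.1], [95, -0.9, -1.5, 0, 0, 0, 0.1], [115, -0.9, -1.5, 0, 0, 0, 0.1], [130, -0.9, -1.5, 0, 0, 0, 0.1], [138, -0.9, -1.5, 0, 0, 0, 0.1], [142, -0.9, -1.5, 0, 0, 0, 0.1], [142, -0.9, -1.5, 0, 0, 0, 0.1]]

```text
time: 23.65
ee_pos: [0.5212, 0.1656, -0.0013]
tcp_rot: [120.8, 89.9, 10.9]
wrist_force: [0.1, 0.0, -3.7]
opening: 0.0185
```

```bash
python3 m4.py d5 side scene wrist;  python3 - <<'E'
from h import *
move([*tray(-46.6,-23.8),-.02],flat(TY+90))
E
```

```text
23.65 [ 0.5212  0.1656 -0.0013] [ 0.1  0.  -3.7] tray xy -46.31 -23.76
shift [19.4 -0.6  0.5] rv [-0.002 -0.002 -0.002] ang 0.2 dist 19.0
```

View pics/d5wrist.png

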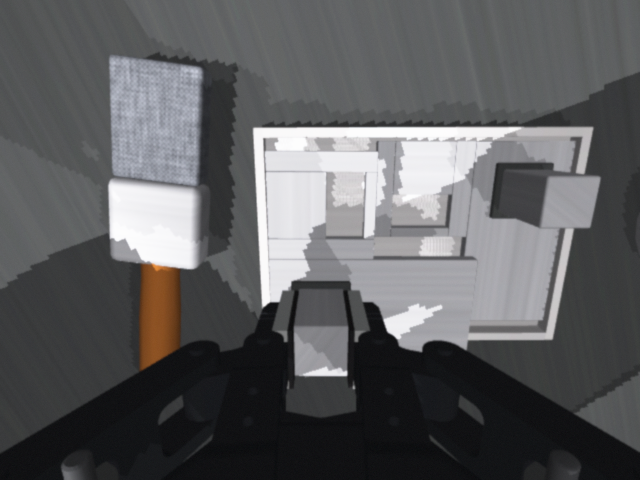

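View pics/d5scenec.png

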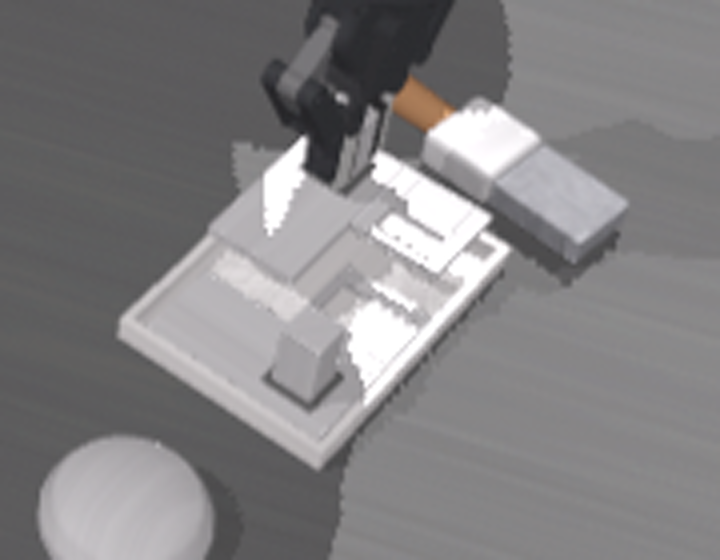

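View pics/d5sidec.png

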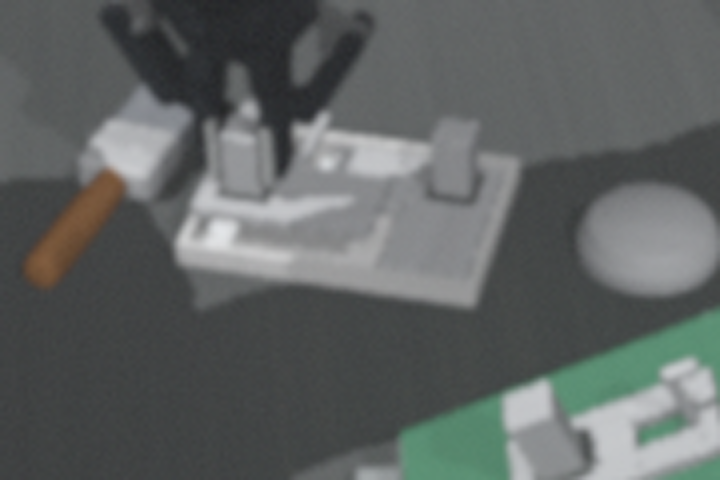

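```bash
cat > m6.py <<'E'
from h import *
p=cams.camera('wrist');P=cloud(p).copy();P[...,:2]-=[-.0007,.0013]
a=np.radians(TY); c,s=np.cos(a),np.sin(a)
d=(P[...,:2]-TR)*1000; X=d[...,0]*c+d[...,1]*s; Y=-d[...,0]*s+d[...,1]*c; Z=P[...,2]*1000
ok=p['range_z']>0
o=get_obs(); zf=o['ee_pos'][2]*1000+33.65
mB=ok&(abs(Z-zf)<3)&(X<30)&(X>-80)&(abs(Y)<60)
mA=ok&(Z>8.5)&(Z<13)&(abs(X)<69.5)&(abs(Y)<47)
def pr(n,v): print(n,len(v),np.percentile(v,[1,99]).round(1) if len(v)>5 else '')
pr('B leg X (y 5..40)',X[mB&(Y>5)&(Y<40)]); pr('B foot end X',X[mB&(Y>-40)&(Y<-5)]); pr('B leg end Y',Y[mB&(X<-28)&(X>-65)]); pr('B foot inner Y',Y[mB&(X>-15)&(X<18)])
pr('A leg X (y5..40)',X[mA&(Y>5)&(Y<40)&(X>-23)]); pr('A foot X',X[mA&(Y<-5)&(Y>-40)&(X>5)]);pr('A legY',Y[mA&(X>-15)&(X<15)&(Y>-3)])
r=ok&(Z>9.5)&(Z<15)
pr('rimY+ ',Y[r&(X>0)&(X<60)&(Y>48)&(Y<58)]);pr('rimX- ',X[r&(Y>0)&(Y<40)&(X<-70)&(X>-80)]);pr('rimX+ ',X[r&(Y>-40)&(Y<10)&(X>70)&(X<80)]);
E
python3 m6.py
```

```text
B leg X (y 5..40) 6742 [-67.9 -23.7]
B foot end X 9128 [-67.4  20.7]
B leg end Y 9553 [-14.8  42.9]
B foot inner Y 6403 [-44.   -1.9]
A leg X (y5..40) 8328 [-19.2  67.1]
A foot X 4856 [28.6 69. ]
A legY 4246 [ 2.6 46.6]
rimY+  1221 [49.  52.6]
rimX-  801 [-75.8 -71.8]
rimX+  1061 [70.4 75.4]
```

apply_moves:
  rows:
    - [[5, -0.3, 0.2, 0, 0, 0, 0.1], [10, -0.3, 0.2, 0, 0, 0, 0.1], [14, -0.3, 0.2, 0, 0, 0, 0.1], [17, -0.3, 0.2, 0, 0, 0, 0.1], [19, -0.3, 0.2, 0, 0, 0, 0.1], [20, -0.3, 0.2, 0, 0, 0, 0.1], [20.5, -0.3, 0.2, 0, 0, 0, 0.1]]

```text
time: 24.55
ee_pos: [0.5212, 0.1658, -0.0212]
tcp_rot: [122.8, 89.8, 13.0]
wrist_force: [-0.0, 0.1, -4.8]
opening: 0.0184
```

apply_moves:
  rows:
    - [[1, 0, 0, 0, 0, 0, 0.1], [2, 0, 0, 0, 0, 0, 0.1], [2.5, 0, 0, 0, 0, 0, 0.1], [3, 0, 0, 0, 0, 0, 0.1]]

```text
time: 24.95
ee_pos: [0.5213, 0.1658, -0.0237]
tcp_rot: [123.3, 89.8, 13.4]
wrist_force: [-3.2, -2.3, 5.9]
opening: 0.0191
```

apply_moves:
  rows:
    - [[0, 0, 0, 0, 0, 0, 0.1], [0, 0, 0, 0, 0, 0, 0.42], [0, 0, 0, 0, 0, 0, 0.42], [0, 0, 0, 0, 0, 0, 0.42], [0, 0, 0, 0, 0, 0, 0.42], [-10, 0, 0, 0, 0, 0, 0.42], [-25, 0, 0, 0, 0, 0, 0.42], [-50, 0, 0, 0, 0, 0, 0.42], [-90, 0, 0, 0, 0, 0, 0.42], [-130, 0, 0, 0, 0, 0, 0.42], [-180, 0, 0, 0, 0, 0, 0.42], [-220, 0, 0, 0, 0, 0, 0.42], [-220, 0, 0, 0, 0, 0, 0.42]]

```text
time: 26.25
ee_pos: [0.5225, 0.1663, 0.2042]
tcp_rot: [126.7, 89.2, 16.8]
wrist_force: [0.6, 0.6, -0.0]
opening: 0.0357
```

```bash
python3 m4.py d6 wrist scene side; python3 m5.py; python3 - <<'E'
from h import *
for n in('scene','side'):
    p=cams.camera(n)
    for l in('cap','brush','clamp','strap'): print(n,l,[(np.round(d['at'],3).tolist(),round(d['confidence'],2)) for d in cams.find_in(l,p)][:1])
E
```

```text
26.25 [0.5225 0.1663 0.2042] [ 0.6  0.6 -0. ] tray xy -45.28 -22.66
bench 305.77314235276776
hi lug 552 ((47.40656280517578, 24.424110412597656), (19.542922973632812, 20.65054702758789), 89.71288299560547) z 46.26408032131235
lo lug 479 ((-46.28411102294922, -23.885446548461914), (19.544763565063477, 19.83086585998535), 89.6601791381836) z 46.36550845232068
A leg 247 5.02 slopes [ 0.177 -0.401]
A foot end 674 10.51 slopes [ 0.001 -0.002]
A corner 106 10.6 slopes [-0.02   0.008]
floor 14395 320.06 slopes [ 0.848 -4.86 ]
B leg 443 10.3 slopes [-0.109  0.252]
B foot 9698 295.24 slopes [4.734 0.497]
rim X 1 1206 [60.4 75. ]
rim X -1 1223 [-75.7 -60.3]
rim Y 1 952 [44.3 52.7]
rim Y -1 870 [-53.2 -44.1]
scene cap [([0.725, 0.13, 0.017], 0.71)]
scene brush [([0.472, 0.23, 0.017], 0.78)]
scene clamp [([0.483, -0.236, 0.012], 0.82)]
scene strap [([0.655, -0.084, 0.09], 0.81)]
side cap [([0.712, 0.112, 0.019], 0.77)]
side brush [([0.461, 0.214, 0.02], 0.69)]
side clamp [([0.477, -0.247, 0.011], 0.83)]
side strap [([0.649, -0.096, 0.088], 0.77)]
```

View pics/d6wrist.png

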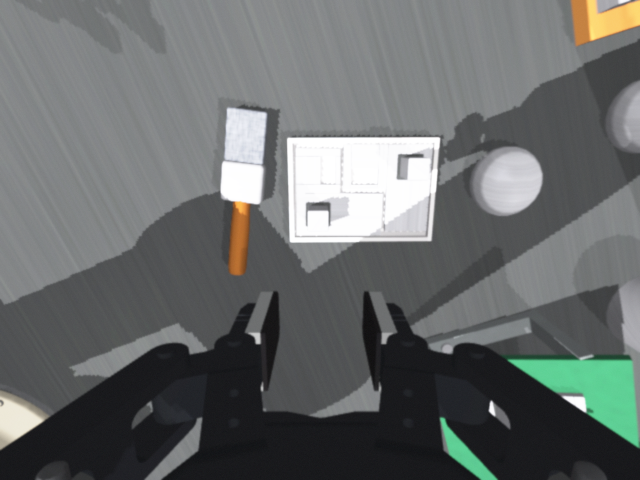

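View pics/d6scenec.png

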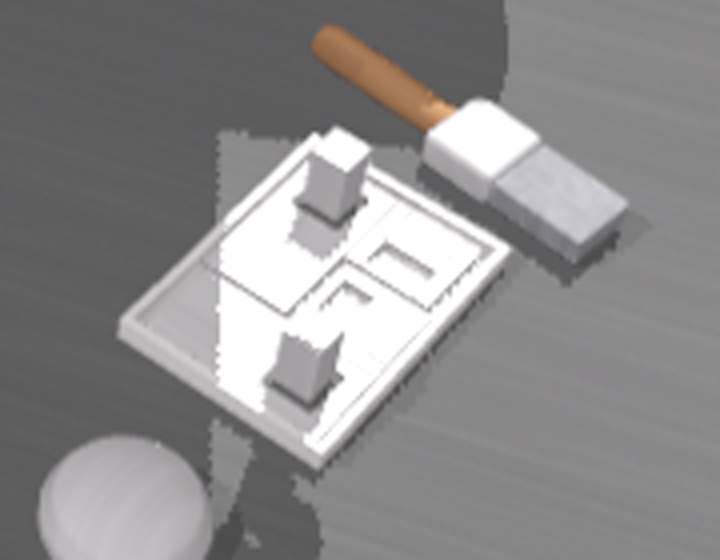

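```bash
python3 -c "
from h import *
print(get_obs()['qd'].round(2)); print(bot.job_done())"
```

```text
[-0.06  0.01  0.14 -0.08 -0.11 -0.02]
the job is handed in; nothing more can be done
None
```

I unhooked both L-plates and set them interlocked in the tray. I handed the job in at about 26.5 s of the 64 s allowed. The hand-in reports no verdict, so the result rests on my own checks.

**How they were placed:** I gripped each plate by its lug, lifted it 16 mm up the slope and drew it straight out. `plate_a` went to the tray's +46, +24 place and `plate_b` to −46, −24. I lowered each one until it touched the floor at about 6–7 N.

**Last checks:**
- **Position:** the lugs measured at tray (47.4, 24.4) and (−46.3, −23.9) mm.
- **Flatness:** the lug tops measured 46.3 and 46.4 mm high, against 46 expected. Where the fit was clean, on `plate_a`'s foot, the face sloped about 0.002 rad. I could not measure `plate_b`'s tilt directly, because that fit was spoiled by nearby edges. Its flatness rests on the lug height and the pictures, which show both plates inside the walls.
- **Other objects:** the strap, cap, brush and clamp were found within about 5 mm of where they started, which is the networks' own accuracy.
- **Robot:** the gripper was about 0.2 m above the tray, touching nothing.

**What disagreed:**
- **Fingertips:** the real fingertips stood about 42 mm behind the reported TCP, although the interface text puts the TCP at the very end of the fingers. My first close on `plate_a`'s lug therefore shut on air above it, touching nothing. I measured the offset with two cameras and allowed for it from then on.
- **Wrist camera:** it showed a bias of 1–1.5 mm, which I subtracted when locating the tray and the plates in it.

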